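# Change the die on the roller press carrier and push it up the infeed to the gate

### The arm

A 6-joint arm with a two-finger parallel gripper is mounted at the origin on the work surface. World frame = base frame: x ahead of the robot, y to its left, z up, the work surface at z = 0. Lengths are in m, angles in rad, forces in N, time in s.
With the tool pointing down it reaches from about 0.3 to 0.775 m from the base axis. Payload 14.6 kg.
Tool frame: the origin (TCP) lies at the very end of the fingers, on their centre line; the grasp point (between the pads) lies 19 mm behind it; z points along the fingers, x is the direction in which the jaws open and shut, and the axes are right-handed (so a half turn about z gives the same grasp; the last joint's range is limited). The gripper opens to 94 mm and grips with 3 to 60 N. Pads are 16 mm wide; open, the fingers measure 119 mm over their backs; the gripper's body (75 mm by 177 mm) begins 78 mm behind the grasp point.
Start: joints at [1.19, 0.3, 1.521, -0, 1.321, -0.067], TCP at [0.17, 0.523, 0.167] pointing down, gripper open.
Joint ranges: [-3.03, 3.03], [-0.79, 2.21], [0.23, 2.52], [-1.04, 4.18], [0, 3.07], [-2.55, 2.55]. Speed limits (rad/s): [2.22, 2.22, 2.57, 3.14, 3.14, 3.14].

### API

Orientations are given as [roll, pitch, yaw] about the fixed x, y, z axes, in that order (R = Rz(yaw) Ry(pitch) Rx(roll)).
In Python, from station import ctrl gives the robot as it stands.
- The arm moves only by the shell command python3 -m inch 'ROWS' [FORCE]. ROWS is JSON, one flat list of numbers, 7 for each row, row after row: the shift along the tool's x, y, z in cm, then the turn, a rotation vector about the tool's x, y, z in rad, then the opening, from 0 (shut) to 1 (fully open). In form: [tx, ty, tz, wx, wy, wz, claw, tx, ty, tz, wx, wy, wz, claw, ...]. A call has 1 to 20 rows; each row shifts and turns the commanded pose from where the row before left it, along the tool's axes as they then stand; what a row does not reach is not made up. A row lasts 1/8 s, in which the tool goes at most 62.5 mm and 10.7 degrees, less where a joint would pass 70% of its speed; a pose out of reach is approached as far as the arm can. A call is refused whole if a number of a shift passes 6.25 or a number of a turn 0.188, either way. A call with a gripper value outside its range is refused whole. The fingers move at their own pace and stop on an object; FORCE is the grip in N (left out, the last holds). Time passes only in rows, so rows that do not move let the fingers close. It gives the time, the measured TCP pose, the force and the opening at its end, in the units of the state.
- ctrl.get_obs(): the state, without advancing time (a new reading comes with each control period).
- ctrl.camera(name): name is "scene" or "top" or "wrist"; returns (picture, depth): 420x560x3 uint8, red, green, blue; 420x560 float32, m along the optical axis (not along the pixel's ray), 0 where there is no reading.
- ctrl.camera_params(name): a dict with "vertical_fov" (degrees; the focal length in pixels is half the picture's height over the tangent of half this angle, whatever the lens; pixels are square), "cx", "cy" (the principal point, pixels), "distortion" ([k1, k2, p1, p2, k3] as OpenCV has them; the pictures are not rectified), "camera_from_world" (4x4, takes a point from world to camera coordinates); the wrist camera has in their place "mount" (4x4, takes a point from camera to tool coordinates, whose origin is the TCP and whose axes are the tool frame's). Camera axes: x right, y down, z forward; pixel columns grow to the right and rows downward; lengths in m; the calibration is good to about 2 mm. A picture is of the moment at which its call begins: read the wrist's pose just before it. camera_params takes no time and is no camera call.
- ctrl.hand_in(): hands the job in, once; it reports no verdict.
Trained networks look in the newest picture that a camera, given by its name, has taken for a name from the list of things; names that differ only in an ending like _2 or _b are one class to them, and where a whole thing is asked for, a point or a joint stands for the part that bears it (a point fixed in the world has none). Each returns a list of dicts, best first, with "score" (0 to 1); they miss things now and then, are a little off and sometimes report something else, mostly with a low value. They report only what shows in the picture. A call takes as long as a camera call. They do not tell look-alikes from the thing itself.
- ctrl.spot_in(camera, label): "bbox" ([centre column, centre row, width, height] in pixels, round what is visible of it).
- ctrl.place_of(camera, label): "centre" ([column, row] in pixels: a listed point, or the origin of a listed thing).
The state is a dict: "time_s": time; "qpos": joint angles; "joint_vel": joint speeds; "tau": joint torques, N m; "ee_pos": TCP position; "eef_rot": TCP orientation; "force": force on the tool from outside, world axes, zero at the start; "moment": the same for the moment, N m; "grip_width": finger opening in m.
Only numpy, scipy, OpenCV 4.12 (cv2) and the standard library are available. Lean on these libraries where they do the work, as an engineer would, in place of code of your own. Each camera call takes 0.05 s, during which the arm holds its last target. There are 200 camera calls.

### The job

Change over the die on the roller press: first take the blue heel die off the white carrier and set it down flat in the empty grey storage tray, then lay the green sole die flat in the carrier with its toe towards the press. Then push the loaded carrier up the sloping infeed, between the side fences, and leave it resting squarely against the yellow gate bar. Do not drop or tip over the dies, do not lift the carrier off the infeed, and leave everything else where it is.

Things in the scene. Friction and masses are not known exactly. Their poses are not given: they have to be found in the camera images.
- gate (a point): Red roller press, fixed: its infeed is a flat grey bed, 220 mm wide, sloping up at 7 degrees to a yellow gate bar (the top stop, 128 mm wide, 22 mm high). This point: on the bed surface, on its centre line, at the gate bar's downhill face. x points up the slope, y across the bed (left when looking uphill), z square out of the bed.
- infeed_foot (a point): Middle of the foot (lower end) of the sloping bed, on its surface, 390 mm down the slope from the gate and about 6 mm above the bench; axes as the gate's.
- fence_mouth (a point): On the bed's centre line, 145 mm down the slope from the gate: the mouth of the side fences. The steel fences are 16 mm high and stand 130 mm apart from the gate to 100 mm below it; from there lead-in wings widen to 190 mm at this mouth. Axes as the gate's.
- guard_edge (a point): Middle of the lower edge of the clear finger guard, a plate that covers the bed from 75 mm below the gate upwards, its underside 84 mm above the bed; nothing stands over the bed further down. Axes as the gate's.
- carrier_floor (a point): Carrier: loose white plastic tray, 190 (x) by 120 mm (y), about 0.35 kg, lying on the bed. Floor 4 mm thick; 5 mm high, 4 mm thick lip on front and sides; at the back an upright orange tail plate. This point: centre of the floor's upper face, 4 mm above the underside. x points to its front (the end for the gate), z out of the floor.
- carrier_front (a point): Middle of the carrier's front edge, 95 mm ahead of its centre, 4 mm above its underside; axes as the carrier's.
- carrier_tail (a point): Middle of the rear face of the carrier's orange tail plate (112 mm wide, 6 mm thick, its top 28 mm above the underside, made to be pushed on), 95 mm behind the carrier's centre, 16 mm above its underside; axes as the carrier's.
- sole_mid (a point): Sole die: green strip-steel outline of a small shoe sole, open above and below, 2 cross bars, 159 mm long, 65 wide, 50 high, walls 4, about 0.45 kg. This point: its centre, 25 mm above its underside. x points to the toe (wider end, 79 mm ahead), z up. Grasp at the waist, x = -18 to 16 mm: straight side walls parallel to x, 48 mm over the outsides (along y).
- heel_mid (a point): Heel die: blue strip-steel outline of a shoe heel, 66 mm long (x), 56 wide (y), 50 high, walls 4, about 0.28 kg; it starts standing in the carrier. This point: its centre, 25 mm above its underside. x points to the rounded end, z up. Grasp by the side walls: straight, parallel to x from x = -32 to 6 mm, 56 mm over the outsides.
- bay_free_floor (a point): The empty one of two equal grey storage trays on the bench, 122 mm square, 114 mm square inside, rim 12 mm high, fixed to the bench. This point is the centre of its inner floor, 4 mm above the bench; z up.
- bay_full_floor (a point): The other grey storage tray, the same size, which holds the dark steel die; centre of its inner floor.
- tongue_mid (a point): A bystander: dark steel die, 72 mm long, 52 mm wide, 50 mm high, in the full storage tray; its centre, half-way up.
- insoles_mid (a point): A bystander: loose stack of six cut grey insoles, 146 mm long (x), 56 mm wide, 36 mm high; its centre, half-way up.
- mallet: A bystander: mallet with white head and wooden handle, lying down, 36 mm high, 200 mm long; origin underneath, near the head, handle towards -x.
- tape: A bystander: yellow ring of tape, 96 mm across, 30 mm high; origin at the centre of its underside.
- brush: A bystander: brush, 170 mm long along x, lying down; origin underneath its middle.
- oil: A bystander: oil bottle with a red cap, 48 mm across, 130 mm high; origin at the centre of its underside.
- wrench: A bystander: wrench, 170 mm long along x, lying down; origin underneath its middle.
Things that resemble listed ones, but are neither listed nor needed, are in the scene too. What is shaped like the part that bears heel_mid but pink is not meant.

How it is judged:
On the way, in this order (a step that is already met when the one before it is completed fails the run):
1. the heel die stands flat in the empty storage tray (x of heel_mid in the frame of bay_free_floor between -0.032 and 0.032 m and y of heel_mid in the frame of bay_free_floor between -0.032 and 0.032 m and z of heel_mid in the frame of bay_free_floor between 0.02 and 0.03 m and angle between heel_mid's own z axis and vertical below 0.06 rad), for 0.2 s.
2. the sole die lies flat in the carrier, toe towards the press (x of sole_mid in the frame of carrier_floor between -0.016 and 0.016 m and y of sole_mid in the frame of carrier_floor between -0.028 and 0.028 m and z of sole_mid in the frame of carrier_floor between 0.02 and 0.029 m and angle between the z axis of sole_mid and the z axis of carrier_floor, either way round below 0.05 rad and angle between the x axis of sole_mid and the x axis of carrier_floor, either way round below 0.35 rad and x of carrier_front in the frame of sole_mid above 0 m), for 0.2 s.
At the end, for the whole second after the job is handed in: Carrier on the infeed, front edge within 5 mm of the gate bar and square within 2 degrees; sole die flat inside the carrier, toe towards the press (within 20 degrees); heel die flat inside the tray that was empty; all at rest and released (all of step 1 and all of step 2 and x of carrier_front in the frame of gate above -0.005 m and z of carrier_front in the frame of gate below 0.01 m and angle between the x axis of carrier_front and the x axis of gate, either way round below 0.035 rad and linear speed of each of carrier, sole, heel below 0.01 m/s); the robot touches nothing.
It fails at once if a bystander is disturbed (moved more than 20 mm) (distance of any of tongue_mid, insoles_mid, mallet, tape, brush, oil, wrench from where it was at the start of the episode above 0.02 m).
It fails at once if a die is tipped over (more than 35 degrees) (angle between any of sole_mid, heel_mid's own z axis and vertical above 0.61 rad).
It fails at once if a die is dropped (falls free from more than about 30 mm) ((contact force between sole and the fingers below 0.05 N and linear speed of sole above 0.75 m/s) or (contact force between heel and the fingers below 0.05 N and linear speed of heel above 0.75 m/s)).
It fails at once if the carrier is lifted off the infeed (centre more than 25 mm above the bed) (z of carrier_floor in the frame of gate above 0.029 m).
It also fails if it takes over 64 s, if anything falls off the work surface, if the arm or the gripper's body presses on something with over 40 N, if the wrist force passes 120 N, or if a joint passes its speed limit or range.

## Working session

There is one attempt and no reset: what is moved stays moved. The work goes in short steps, Python scripts to look and compute and a shell command to move; the robot and the scene stay as the last step left them, time stands still between calls to the robot, and variables do not carry over. Pictures are saved under pics/ and viewed, about 8 in all and at most 12, crops included, and the job is handed in when it is done.

```bash
ls; mkdir -p pics
cat > h.py <<'E'
import numpy as np, cv2
from station import ctrl
from scipy.spatial.transform import Rotation as R
def shot(n):
    o=ctrl.get_obs(); im,d=ctrl.camera(n); p=ctrl.camera_params(n)
    f=im.shape[0]/2/np.tan(np.radians(p["vertical_fov"])/2)
    K=np.array([[f,0,p["cx"]],[0,f,p["cy"]],[0,0,1]]); D=np.array(p["distortion"],float)
    if "mount" in p:
        T=np.eye(4);T[:3,:3]=R.from_euler('xyz',o["eef_rot"]).as_matrix();T[:3,3]=o["ee_pos"]
        W=T@np.array(p["mount"])
    else: W=np.linalg.inv(np.array(p["camera_from_world"]))
    return dict(im=im,d=d,K=K,D=D,W=W)
def ray(s,uv):
    n=cv2.undistortPoints(np.array(uv,float).reshape(-1,1,2),s["K"],s["D"])[:,0]
    return np.c_[n,np.ones(len(n))]
def at_z(s,uv,z):
    r=ray(s,uv)@s["W"][:3,:3].T; c=s["W"][:3,3]
    return c+r*((z-c[2])/r[:,2])[:,None]
def cloud(s):
    h,w=s["d"].shape; uu,vv=np.meshgrid(np.arange(w),np.arange(h))
    r=ray(s,np.c_[uu.ravel(),vv.ravel()])*s["d"].ravel()[:,None]
    return (r@s["W"][:3,:3].T+s["W"][:3,3]).reshape(h,w,3)
def save(im,n): cv2.imwrite("pics/"+n,cv2.cvtColor(np.ascontiguousarray(im),cv2.COLOR_RGB2BGR))
E
python3 - <<'E'
from h import *
s=shot("top"); save(s["im"],"top.png"); C=cloud(s)
print(s["W"].round(3).tolist())
for l in "gate infeed_foot fence_mouth guard_edge carrier_floor carrier_front carrier_tail sole_mid heel_mid bay_free_floor bay_full_floor tongue_mid insoles_mid mallet tape brush oil wrench".split():
    for r in ctrl.place_of("top",l)[:3]:
        u,v=r["centre"]; i,j=int(round(v)),int(round(u))
        p=C[i,j] if 0<=i<420 and 0<=j<560 else None
        print(l,round(r["score"],2),np.round([u,v]),None if p is None else p.round(3))
s=shot("scene"); save(s["im"],"scene.png")
E
```

```text
pics
[[0.002, -0.996, 0.085, 0.416], [-1.0, -0.001, 0.008, -0.011], [-0.008, -0.085, -0.996, 1.319], [0.0, 0.0, 0.0, 1.0]]
infeed_foot 0.86 [261. 200.] [ 0.578  0.046 -0.006]
fence_mouth 0.67 [177. 210.] [0.542 0.299 0.037]
guard_edge 0.72 [150. 206.] [0.553 0.378 0.05 ]
guard_edge 0.46 [183. 206.] [0.554 0.28  0.042]
carrier_floor 0.91 [215. 208.] [0.55  0.185 0.027]
carrier_floor 0.74 [258. 201.] [ 0.575  0.055 -0.001]
carrier_front 0.56 [183. 203.] [0.563 0.28  0.041]
carrier_tail 0.77 [246. 203.] [0.567 0.091 0.011]
sole_mid 0.65 [380. 254.] [ 0.41  -0.321  0.004]
heel_mid 0.64 [208. 204.] [0.562 0.206 0.029]
heel_mid 0.58 [179. 320.] [ 0.208  0.295 -0.   ]
heel_mid 0.51 [207. 281.] [ 0.327  0.211 -0.002]
bay_free_floor 0.71 [319. 252.] [ 0.416 -0.134  0.005]
bay_free_floor 0.54 [151. 206.] [0.554 0.376 0.045]
bay_full_floor 0.93 [378. 190.] [ 0.609 -0.319  0.004]
tongue_mid 0.81 [378. 182.] [ 0.634 -0.32   0.003]
tongue_mid 0.55 [319. 251.] [ 0.42  -0.134  0.005]
insoles_mid 0.62 [315. 188.] [ 0.61 -0.12  0.04]
mallet 0.82 [324. 148.] [ 0.734 -0.149  0.035]
tape 0.77 [264. 133.] [0.79  0.037 0.003]
tape 0.62 [256. 200.] [0.577 0.061 0.004]
tape 0.44 [374. 186.] [ 0.619 -0.303  0.018]
brush 0.85 [262. 268.] [0.368 0.041 0.02 ]
oil 0.73 [292. 145.] [ 0.734 -0.049  0.074]
wrench 0.53 [433. 221.] [ 0.512 -0.487  0.008]
wrench 0.23 [378. 249.] [ 0.426 -0.318 -0.005]
```

Run:
```python
import cv2
a=cv2.imread("pics/top.png"); cv2.imwrite("pics/topc.png",cv2.resize(a[110:350,110:460],None,fx=2.28,fy=2.28,interpolation=cv2.INTER_CUBIC))
```

```text
(no output)
```

View pics/topc.png

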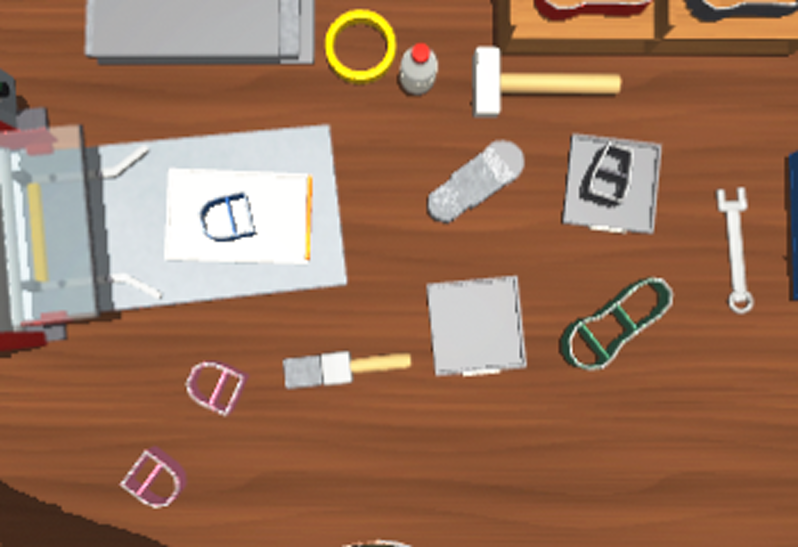

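View pics/scene.png

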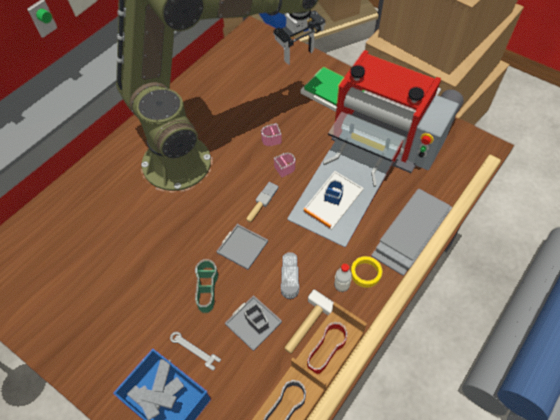

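Candidates for the heel die: blue at top-pixel (210,205) in the carrier, pinks at (204,280) and (177,320). I choose blue. For the sole: green at (380,253), with red and dark outlines in the shelf at the upper right. I choose green; its wide toe is at the lower left. The empty tray is at (319,252), and the full tray is at (378,190).

```bash
cat >> h.py <<'E'
def mask(s,name,roi=None):
    hsv=cv2.cvtColor(s["im"],cv2.COLOR_RGB2HSV)
    lo,hi=dict(blue=((100,110,40),(128,255,255)),green=((60,60,20),(95,255,255)),orange=((8,200,170),(20,255,255)),white=((0,0,225),(179,25,255)))[name]
    m=cv2.inRange(hsv,lo,hi)
    if roi: z=np.zeros_like(m);a,b,c,d=roi;z[b:d,a:c]=m[b:d,a:c];m=z
    return m
def pts(m): return np.argwhere(m>0)[:,::-1]
def rect(P):
    (c,wh,a)=cv2.minAreaRect((P[:,:2]*1000).astype(np.float32)); b=cv2.boxPoints((c,wh,a))
    e=[b[1]-b[0],b[2]-b[1]]; e=max(e,key=np.linalg.norm)
    return np.round(c,1),np.round(sorted(wh),1),round(np.degrees(np.arctan2(e[1],e[0])),2)
E
python3 - <<'E'
from h import *
s=shot("top"); C=cloud(s)
# bed plane: grey bed pixels around the carrier
hsv=cv2.cvtColor(s["im"],cv2.COLOR_RGB2HSV)
m=cv2.inRange(hsv,(0,0,150),(179,40,215)); z=np.zeros_like(m); z[165:245,158:262]=m[165:245,158:262]
n,lab,st,_=cv2.connectedComponentsWithStats(z); k=1+np.argmax(st[1:,4]); B=(lab==k)
P=C[B]; P=P[(s["d"][B]>0)]
A=np.c_[P[:,:2],np.ones(len(P))]; co=np.linalg.lstsq(A,P[:,2],rcond=None)[0]
r=P[:,2]-A@co; g=abs(r)<.006; co=np.linalg.lstsq(A[g],P[g,2],rcond=None)[0]
print("bed",len(P),co,"slope",np.degrees(np.arctan(np.hypot(*co[:2]))),"uphill yaw",np.degrees(np.arctan2(co[1],co[0])), r[g].std())
print("bed rect",rect(P[g]), P[g].min(0),P[g].max(0))
print("white",rect(C[mask(s,"white",(175,180,250,232))>0]))
print("orange",rect(C[mask(s,"orange",(235,180,255,232))>0]))
for nm,roi in (("blue",(190,185,230,225)),("green",(340,225,415,280))):
    mm=mask(s,nm,roi); Q=C[mm>0]; print(nm,len(Q),np.percentile(Q[:,2],[5,50,95,99]).round(3))
    zt=.05 if nm=="green" else .078
    print(" rect at top z",rect(at_z(s,pts(mm),zt)))
for nm,(u,v) in dict(free=(319,252),full=(378,190)).items():
    m=cv2.inRange(hsv,(0,0,110),(179,40,225)); z=np.zeros_like(m); z[v-24:v+25,u-24:u+25]=m[v-24:v+25,u-24:u+25]
    print(nm,rect(at_z(s,pts(z),.008)))
E
python3 - <<'E'
import cv2
a=cv2.imread("pics/scene.png")
cv2.imwrite("pics/sc.png",cv2.resize(a[50:330,180:460],None,fx=2.1,fy=2.1))
E
```

```text
bed 100 [-2.60891078 -0.19835677  1.81549768] slope 69.08321180001788 uphill yaw -175.65213851454448 0.0026107419197944548
bed rect (array([674.5, 203.4]), array([  9.5, 266.3]), np.float32(-83.89)) [0.65598557 0.0709009  0.00266318] [0.68793696 0.33543071 0.03826478]
white (array([548.8, 141.1]), array([201. , 349.5]), np.float32(78.71))
orange (array([589.9,  90.3]), array([ 1.7, 16. ]), np.float32(-9.41))
blue 51 [0.033 0.048 0.079 1.319]
 rect at top z (array([551.5, 194.7]), array([53.9, 54. ]), np.float32(-76.07))
green 303 [0.008 0.032 0.052 1.319]
 rect at top z (array([ 417.6, -311.4]), array([ 63.5, 157.9]), np.float32(-57.22))
free (array([ 415.5, -131.7]), array([122.2, 122.3]), np.float32(5.48))
full (array([ 606.6, -318.4]), array([122.4, 126.7]), np.float32(-6.97))
```

Run:
```python
from h import *
o=ctrl.get_obs(); print({k:np.round(v,3).tolist() for k,v in o.items()})
r=R.from_euler('xyz',o["eef_rot"]).as_matrix(); print(r.round(3))
print(np.array(ctrl.camera_params("wrist")["mount"]).round(3), ctrl.camera_params("wrist")["vertical_fov"])
print("delta to above heel, tool cm", (r.T@(np.array([.55,.15,.22])-o["ee_pos"])*100).round(1))
```

```text
{'time_s': 1.05, 'qpos': [1.19, 0.3, 1.521, 0.0, 1.321, -0.067], 'joint_vel': [-0.001, -0.001, 0.001, -0.0, 0.001, 0.0], 'tau': [0.001, -53.167, -35.291, 0.071, 0.021, -0.0], 'ee_pos': [0.17, 0.523, 0.167], 'eef_rot': [-3.142, -0.0, 1.257], 'force': [0.424, 0.041, 0.846], 'moment': [-0.016, 0.013, -0.007], 'grip_width': 0.094}
[[ 0.309  0.951 -0.   ]
 [ 0.951 -0.309  0.   ]
 [ 0.    -0.    -1.   ]]
[[ 1.     0.     0.    -0.001]
 [-0.     0.96   0.28  -0.08 ]
 [-0.    -0.28   0.96  -0.216]
 [ 0.     0.     0.     1.   ]] 58.378774263713716
delta to above heel, tool cm [-23.8  47.7  -5.3]
```

View pics/sc.png

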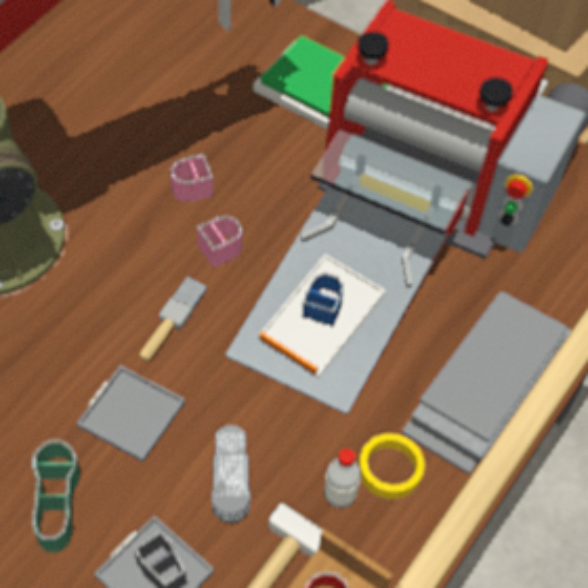

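```bash
python3 -m inch '[0,0,-5.3,0,0,0,1, -2.6,5.3,0,0,0,0,1, -2.6,5.3,0,0,0,0,1, -2.6,5.3,0,0,0,0,1, -2.6,5.3,0,0,0,0,1, -2.6,5.3,0,0,0,0,1, -2.6,5.3,0,0,0,0,1, -2.6,5.3,0,0,0,0,1, -2.6,5.3,0,0,0,0,1, -2.6,5.3,0,0,0,0,1, 0,0,0,0,0,0.18,1, 0,0,0,0,0,0.18,1, 0,0,0,0,0,0.18,1, 0,0,0,0,0,0.18,1, 0,0,0,0,0,0.18,1, 0,0,0,0,0,0.18,1, 0,0,0,0,0,0.18,1, 0,0,0,0,0,0,1]'
python3 - <<'E'
from h import *
o=ctrl.get_obs(); print(o["ee_pos"],o["eef_rot"],o["qpos"])
s=shot("wrist"); save(s["im"],"w1.png"); C=cloud(s); np.savez("w1.npz",C=C,**s)
for l in "infeed_foot fence_mouth guard_edge carrier_floor carrier_front carrier_tail heel_mid".split():
    for r in ctrl.place_of("wrist",l)[:2]:
        u,v=r["centre"]; i,j=int(round(v)),int(round(u)); p=C[min(i,419),min(j,559)]
        print(l,round(r["score"],2),np.round([u,v]),p.round(3))
E
```

```text
time_s: 3.3
ee_pos: [0.5512, 0.1533, 0.2202]
eef_rot: [3.142, -0.0, -0.002]
force: [-0.1, 0.8, -0.3]
grip_width: 0.094
[0.55124967 0.15333452 0.22015203] [ 3.14158387e+00 -2.45075199e-05 -1.88389217e-03] [ 2.07297413e-01  3.16071298e-01  1.37728086e+00 -1.37804052e-05
  1.44821835e+00  2.09182990e-01]
infeed_foot 0.66 [304. 249.] [0.579 0.055 0.005]
fence_mouth 0.55 [279.  31.] [0.549 0.296 0.036]
carrier_floor 0.94 [288. 146.] [0.558 0.19  0.076]
carrier_floor 0.45 [280.  30.] [0.55  0.296 0.036]
carrier_front 0.63 [294.  50.] [0.564 0.278 0.042]
carrier_tail 0.86 [289. 228.] [0.56  0.093 0.037]
carrier_tail 0.22 [292.  52.] [0.562 0.276 0.041]
heel_mid 0.75 [287. 133.] [0.557 0.198 0.028]
heel_mid 0.67 [ 79. 116.] [ 0.325  0.214 -0.001]
```

View pics/w1.png

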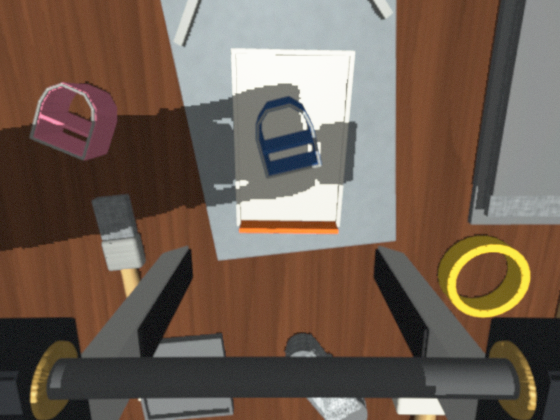

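Wrist view: the blue heel stands at (287,137) in the white carrier, with its rounded end up and towards the press. The carrier tail is at (289,228), and the bed foot runs from about (218,260) to (395,240). The carrier is turned about 8° relative to the bed.

Run:
```python
from h import *
s=dict(np.load("w1.npz")); C=s["C"]; hsv=cv2.cvtColor(s["im"],cv2.COLOR_RGB2HSV)
R0=C[5:262,165:398].reshape(-1,3); ok=(s["d"][5:262,165:398].ravel()>0)
h=hsv[5:262,165:398].reshape(-1,3); g=ok&(h[:,1]<60)&(h[:,2]<225)
P=R0[g]; A=np.c_[P[:,:2],np.ones(len(P))]; co=np.array([-.012,.122,0]); co[2]=np.median(P[:,2]-P[:,:2]@co[:2])
for k in range(8):
    r=P[:,2]-A@co; q=abs(r)<.004; co=np.linalg.lstsq(A[q],P[q,2],rcond=None)[0]
print("bed",co.round(4),q.sum(),"slope",np.degrees(np.arctan(np.hypot(*co[:2]))),"uphill",np.degrees(np.arctan2(co[1],co[0])))
H=C[...,2]-C[...,0]*co[0]-C[...,1]*co[1]-co[2]
# foot edge & side edges from bed-mask points
hh=(abs(H)<.005)&(hsv[...,1]<75)
m=hh.astype(np.uint8); n,lab,st,_=cv2.connectedComponentsWithStats(m); B=lab==1+np.argmax(st[1:,4])
Q=C[B]; u=np.array([np.cos(np.radians(95.2)),np.sin(np.radians(95.2))])
# foot: lowest row per col; left/right edges per row
cols=np.arange(235,385,5); F=np.array([C[np.where(B[:,c])[0].max(),c] for c in cols]); pf=np.polyfit(F[:,0],F[:,1],1)
print("foot edge: perp yaw",90+np.degrees(np.arctan(pf[0])),F[[0,-1]].round(4).tolist())
for nm,f in(("L",np.min),("R",np.max)):
    rows=np.arange(60,225,5); E=np.array([C[r,f(np.where(B[r])[0])] for r in rows]); pe=np.polyfit(E[:,1],E[:,0],1)
    print(nm,"edge yaw",90-np.degrees(np.arctan(pe[0])),"x at y=.15",np.polyval(pe,.15), (E[:,0]-np.polyval(pe,E[:,1])).std())
# heel
reg=np.zeros(H.shape,bool); reg[80:190,245:335]=1
T=C[reg&(H>.045)&(H<.065)]; print("heel top",len(T),rect(T),np.median(H[reg&(H>.045)]))
mb=mask({"im":s["im"]},"blue",(245,80,335,190)); print(mb.astype(bool).sum())
# carrier: bright pixels
wm=reg*0; wm=((hsv[...,2]>150)&(hsv[...,1]<45)&(H<.012)&(H>.001)).astype(np.uint8); wm[:45]=0; wm[240:]=0; wm[:,:225]=0; wm[:,360:]=0
W=C[wm>0]; print("carrier",len(W),rect(W))
om=((hsv[...,0]<22)&(hsv[...,1]>200)&(hsv[...,2]>120)).astype(np.uint8); om[:215]=0; om[240:]=0; om[:,:232]=0;om[:,345:]=0
O=C[om>0]; print("tail",len(O),rect(O),O[:,2].mean(), H[om>0].mean())
```

```text
bed [-0.0157  0.1189  0.0087] 34955 slope 6.837633298253954 uphill 97.52859605113566
foot edge: perp yaw 96.75445361358875 [[0.493, 0.0428, 0.0044], [0.6714, 0.0644, 0.0059]]
L edge yaw 96.52001554920903 x at y=.15 0.4587492973164719 0.00037842205598436434
R edge yaw 96.86220673427115 x at y=.15 0.6799429097924048 0.0002617375880296268
heel top 1440 (array([555.1, 196.2]), array([56.2, 66.5]), np.float32(-76.1)) 0.053890659066303054
1598
carrier 9483 (array([566.8, 177.8]), array([148.3, 211.1]), np.float32(89.68))
tail 599 (array([537.3, 143.9]), array([ 97.8, 152.7]), np.float32(-67.13)) 0.031622204966907465 0.020459818414621543
```

```bash
cat >> h.py <<'E'
YU=np.radians(96.7); SL=np.radians(7.0)
U=np.array([np.cos(YU)*np.cos(SL),np.sin(YU)*np.cos(SL),np.sin(SL)])
N=np.array([-np.cos(YU)*np.sin(SL),-np.sin(YU)*np.sin(SL),np.cos(SL)])
GATE=np.array([.582,.0535,.0058])+.39*U
def toolR(xdir,n):  # tool x along xdir (projected), tool z = -n
    z=-np.array(n,float); x=np.array(xdir,float); x-=z*(x@z); x/=np.linalg.norm(x)
    return np.c_[x,np.cross(z,x),z]
def yawv(deg): return np.array([np.cos(np.radians(deg)),np.sin(np.radians(deg)),0])
def plan(p,Rt):
    o=ctrl.get_obs(); R0=R.from_euler('xyz',o["eef_rot"]).as_matrix()
    print("turn first",R.from_matrix(R0.T@Rt).as_rotvec().round(3),"then shift cm",(Rt.T@(np.array(p)-o["ee_pos"])*100).round(2))
    print("or shift in present axes cm",(R0.T@(np.array(p)-o["ee_pos"])*100).round(2),"then turn")
E
python3 - <<'E'
from h import *
top=np.array([.5551,.1962,.0772]); Rt=toolR(yawv(13.9),N)
hx=-Rt[:,1]; p=top-.038*N-.005*hx; print(p); plan(p,Rt)
E
```

```text
[0.55575202 0.19598144 0.03887863]
turn first [ 0.122  0.    -0.243] then shift cm [ 1.18 -1.81 18.5 ]
or shift in present axes cm [ 0.44 -4.27 18.12] then turn
```

```bash
python3 -m inch '[0,0,0,0.061,0,-0.122,0.75, 0,0,0,0.061,0,-0.121,0.75, 1.2,-1.8,0,0,0,0,0.75, 0,0,5,0,0,0,0.75, 0,0,5,0,0,0,0.75, 0,0,4,0,0,0,0.75, 0,0,2.5,0,0,0,0.75, 0,0,2,0,0,0,0.75, 0,0,0,0,0,0,0.75, 0,0,0,0,0,0,0.75]' 30
python3 - <<'E'
from h import *
o=ctrl.get_obs(); print(o["ee_pos"],o["eef_rot"])
top=np.array([.5551,.1962,.0772]); Rt=toolR(yawv(13.9),N)
plan(top-.038*N+.005*Rt[:,1],Rt)
s=shot("wrist"); save(s["im"][60:380,120:460],"w2.png")
E
```

```text
time_s: 4.95
ee_pos: [0.5565, 0.1959, 0.0398]
eef_rot: [-3.021, -0.016, 0.24]
force: [-0.1, 0.4, -0.3]
grip_width: 0.0708
[0.55645194 0.19585726 0.03981086] [-3.0208032  -0.01584589  0.23968986]
turn first [ 0.    -0.001 -0.001] then shift cm [-0.07 -0.02  0.1 ]
or shift in present axes cm [-0.07 -0.02  0.09] then turn
```

View pics/w2.png

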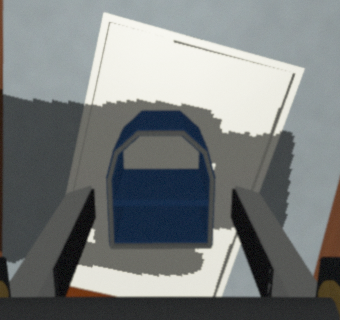

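The crop shows the blue heel centred between the fingers, its walls parallel to the pads. I'm closing on it and lifting.

```bash
python3 -m inch '[0,0,0,0,0,0,0.4, 0,0,0,0,0,0,0.4, 0,0,0,0,0,0,0.4, 0,0,0,0,0,0,0.4, 0,0,0,0,0,0,0.4, 0,0,-1,0,0,0,0.4, 0,0,-3,0,0,0,0.4, 0,0,-5,0,0,0,0.4, 0,0,-5,0,0,0,0.4, 0,0,0,0,0,0,0.4]' 30
python3 - <<'E'
from h import *
s=shot("wrist"); save(s["im"],"w3.png"); C=cloud(s); np.savez("w3.npz",C=C,**s)
# free tray: centre (.4155,-.1317), long sides yaw 5.5
n=[0,0,1]; Rt=toolR(yawv(5.5),n)
# TCP 12mm above die underside, die centre 5mm ahead(heel x=-tool y) of TCP
p=np.array([.4155,-.1317,.004+.012+.003])+.005*Rt[:,1]; plan(p,Rt); plan(p+[0,0,.12],Rt)
E
```

```text
time_s: 6.25
ee_pos: [0.5595, 0.1789, 0.1822]
eef_rot: [-3.021, -0.022, 0.239]
force: [0.6, 0.2, 0.1]
grip_width: 0.0377
turn first [-0.122 -0.009  0.144] then shift cm [-17.21  30.04  16.05]
or shift in present axes cm [-21.6   28.97  12.28] then turn
turn first [-0.122 -0.009  0.144] then shift cm [-17.21  30.04   4.05]
or shift in present axes cm [-21.39  27.52   0.37] then turn
```

Grip width is 0.0377, which is the commanded value, so the heel isn't held. I'm looking.

View pics/w3.png

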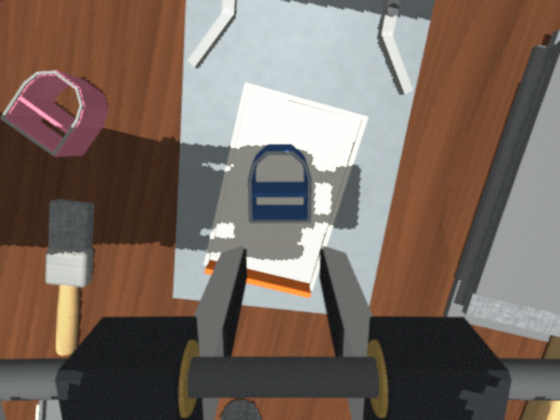

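The heel still stands upright in the carrier at (280,185), so the fingers slipped off or were still closing when I lifted. I'll re-measure, go back down, and check the width before lifting.

```bash
cat >> h.py <<'E'
CO=np.array([-0.0143,0.1219,0.0082])
def Hs(C): return C[...,2]-C[...,0]*CO[0]-C[...,1]*CO[1]-CO[2]
E
python3 - <<'E'
from h import *
s=dict(np.load("w3.npz")); C=s["C"]; H=Hs(C)
print("bed resid", np.median(H[20:80,240:380]), np.median(H[130:270,180:200]))
reg=np.zeros(H.shape,bool); reg[135:232,240:320]=1
T=C[reg&(H>.045)&(H<.065)]; c,wh,a=rect(T); print("heel top",len(T),c,wh,a,np.median(T[:,2]))
E
```

```text
bed resid -0.00152778950260791 -0.0015449285351467308
heel top 1587 [555.2 195.8] [55.9 66.2] -75.92 0.07622346510493655
```

```bash
python3 -m inch '[0,0,0,0,0,0,0.75, 0,0,0,0,0,0,0.75, 0,0,0,0,0,0,0.75, 0,0,0,0,0,0,0.75]' 50
```

```text
time_s: 6.8
ee_pos: [0.5579, 0.179, 0.1775]
eef_rot: [-3.021, -0.014, 0.239]
force: [0.3, -0.0, 0.8]
grip_width: 0.0702
```

```bash
python3 -m inch '[0,0,5,0,0,0,0.75, 0,0,5,0,0,0,0.75, 0,0,4,0,0,0,0.75, 0,0,0,0,0,0,0.75]' 50
python3 -m inch '[0,0,0,0,0,0,0, 0,0,0,0,0,0,0, 0,0,0,0,0,0,0, 0,0,0,0,0,0,0, 0,0,0,0,0,0,0]' 50
python3 -m inch '[0,0,-0.6,0,0,0,0, 0,0,-0.6,0,0,0,0]' 50
```

```text
time_s: 7.3
ee_pos: [0.5543, 0.1956, 0.0364]
eef_rot: [-3.021, -0.009, 0.24]
force: [0.1, -0.0, 0.2]
grip_width: 0.0707
time_s: 7.92
ee_pos: [0.5564, 0.1958, 0.0395]
eef_rot: [-3.021, -0.016, 0.239]
force: [-0.0, -0.9, 5.1]
grip_width: 0.0239
time_s: 8.18
ee_pos: [0.5561, 0.1943, 0.0511]
eef_rot: [-3.021, -0.014, 0.239]
force: [-0.2, 0.4, -0.8]
grip_width: 0.0039
```

Run:
```python
from h import *
s=shot("wrist"); t=shot("scene"); a=s["im"][40:400,60:500]; b=cv2.resize(t["im"][120:300,280:420],None,fx=2,fy=2); print(b.shape)
save(np.hstack([a,b]),"w4.png")
```

```text
(360, 280, 3)
```

View pics/w4.png

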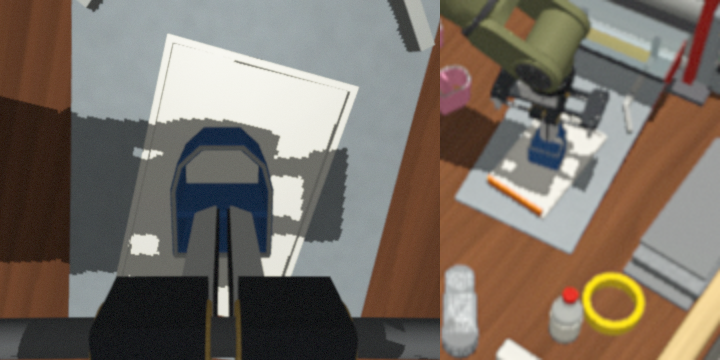

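Run:
```python
from h import *
o=ctrl.get_obs(); print(o["ee_pos"],o["qpos"])
s=shot("wrist"); C=cloud(s); M=np.array(ctrl.camera_params("wrist")["mount"])
print("fov",ctrl.camera_params("wrist"))
Tc=np.linalg.inv(s["W"]@np.linalg.inv(M)); X=C@Tc[:3,:3].T+Tc[:3,3]   # tool coords
for v in range(236,330,8): print(v,[ (round(float(s["d"][v,u]),3),X[v,u].round(3).tolist()) for u in (276,292)])
for n in("top","scene"):
    t=shot(n); D=cloud(t); Y=D@Tc[:3,:3].T+Tc[:3,3]
    q=(abs(Y[...,0])<.03)&(abs(Y[...,1])<.015)&(Y[...,2]>-.1)&(Y[...,2]<.02)&(t["d"]>0)
    hsv=cv2.cvtColor(t["im"],cv2.COLOR_RGB2HSV)
    k=q&(hsv[...,1]<60); print(n,k.sum(),np.percentile(Y[...,2][k],[0,50,90,100]) if k.sum() else 0)
```

```text
[0.55653407 0.19436061 0.05159992] [ 0.21022177  0.48960041  1.54643863  0.13626738  1.09707277 -0.09177314]
fov {'vertical_fov': 58.378774263713716, 'cx': 282.8045939574261, 'cy': 208.0594021147263, 'distortion': array([0.03140336, 0.        , 0.        , 0.        , 0.        ]), 'mount': array([[ 9.99999900e-01,  2.33480601e-04,  3.81727989e-04,
         7.73614135e-04],
       [-3.30983092e-04,  9.60039120e-01,  2.79865642e-01,
        -7.95895798e-02],
       [-3.01130604e-04, -2.79865740e-01,  9.60039102e-01,
        -2.16627591e-01],
       [ 0.00000000e+00,  0.00000000e+00,  0.00000000e+00,
         1.00000000e+00]])}
236 [(0.23, [-0.003, 0.001, -0.001]), (0.229, [0.006, 0.001, -0.002])]
244 [(0.217, [-0.003, 0.001, -0.014]), (0.216, [0.006, 0.001, -0.015])]
252 [(0.184, [-0.002, -0.007, -0.046]), (0.185, [0.005, -0.007, -0.045])]
260 [(0.175, [-0.002, -0.008, -0.056]), (0.174, [0.005, -0.008, -0.056])]
268 [(0.167, [-0.002, -0.007, -0.064]), (0.167, [0.005, -0.007, -0.063])]
276 [(0.16, [-0.002, -0.007, -0.071]), (0.159, [0.005, -0.007, -0.072])]
284 [(0.153, [-0.002, -0.007, -0.079]), (0.153, [0.005, -0.007, -0.078])]
292 [(0.147, [-0.002, -0.007, -0.085]), (0.147, [0.004, -0.007, -0.085])]
300 [(0.141, [-0.002, -0.007, -0.091]), (0.141, [0.004, -0.007, -0.09])]
308 [(0.135, [-0.002, -0.007, -0.097]), (0.135, [0.004, -0.007, -0.097])]
316 [(0.131, [-0.002, -0.007, -0.102]), (0.088, [0.003, -0.031, -0.14])]
324 [(0.125, [-0.001, -0.008, -0.107]), (0.085, [0.003, -0.031, -0.142])]
top 0 0
scene 84 [-0.09630999 -0.0620558  -0.02654304  0.0144207 ]
```

Run:
```python
from h import *
s=shot("wrist"); C=cloud(s); M=np.array(ctrl.camera_params("wrist")["mount"])
Tc=np.linalg.inv(s["W"]@np.linalg.inv(M)); X=C@Tc[:3,:3].T+Tc[:3,3]
for v in range(242,256): print(v,[(X[v,u]*1000).round(0).astype(int).tolist()+s["im"][v,u].tolist() for u in (274,293)])
print((X[270,225:345:6]*1000).round(0).astype(int).tolist())
t=shot("scene"); D=cloud(t); Y=D@Tc[:3,:3].T+Tc[:3,3]
q=(abs(Y[...,0])<.03)&(abs(Y[...,1])<.02)&(Y[...,2]>-.1)&(Y[...,2]<.03)&(t["d"]>0)
for v,u in np.argwhere(q)[::6]: print(v,u,(Y[v,u]*1000).round(0).astype(int),t["im"][v,u],end="; ")
```

```text
242 [[-4, 1, -12, 16, 37, 63], [7, 1, -12, 18, 37, 64]]
243 [[-4, 1, -14, 26, 45, 66], [7, 1, -13, 13, 36, 61]]
244 [[-4, 1, -15, 20, 38, 65], [7, 1, -15, 20, 41, 65]]
245 [[-4, 1, -16, 30, 45, 70], [7, 1, -17, 18, 39, 61]]
246 [[-4, 1, -16, 45, 55, 70], [7, 1, -18, 33, 46, 66]]
247 [[-4, -8, -40, 65, 70, 75], [7, 1, -19, 58, 64, 75]]
248 [[-4, -7, -40, 82, 85, 85], [6, -7, -40, 78, 79, 81]]
249 [[-4, -7, -41, 85, 86, 85], [6, -7, -42, 83, 85, 84]]
250 [[-4, -7, -42, 84, 86, 83], [6, -7, -43, 85, 84, 83]]
251 [[-4, -7, -44, 87, 88, 87], [6, -7, -44, 87, 88, 85]]
252 [[-3, -7, -45, 88, 88, 85], [6, -7, -45, 86, 86, 83]]
253 [[-3, -7, -47, 82, 84, 81], [6, -7, -47, 82, 85, 82]]
254 [[-3, -7, -48, 87, 87, 86], [6, -8, -49, 86, 85, 84]]
255 [[-3, -7, -49, 86, 87, 84], [6, -7, -49, 88, 87, 86]]
[[-40, 36, 25], [-35, 36, 24], [-25, 12, -25], [-24, 23, -2], [-21, 25, 1], [-11, -7, -65], [-9, -8, -67], [-6, -7, -65], [-3, -8, -67], [-1, -6, -63], [2, -6, -63], [4, -8, -66], [7, -7, -66], [10, -8, -66], [12, -7, -65], [21, 25, 2], [24, 20, -8], [25, 11, -28], [36, 36, 24], [40, 35, 23]]
181 3
[... 483 characters left out ...]
  0 -42] [119 121 117]; 189 329 [-17   1 -20] [40 63 96]; 189 335 [  7   8 -45] [123 121 119]; 190 328 [-20   1 -11] [25 56 91]; 190 334 [  4  10 -41] [107 109 109]; 191 327 [-25  -1   3] [28 55 91]; 191 333 [ -1   6 -24] [48 65 89]; 191 339 [ 17  -4 -18] [109 115 122]; 192 328 [-20   1   4] [37 60 96]; 192 334 [  1   1 -10] [37 61 94]; 192 340 [ 22   0 -21] [ 88  98 110]; 193 329 [-17  -1  12] [42 65 96]; 193 335 [  6   3 -10] [31 59 93]; 193 341 [ 28   7 -30] [61 76 93]; 194 333 [-1  5 -1] [34 61 95]; 194 339 [ 20   4 -12] [49 68 92]; 195 335 [7 5 1] [32 59 92]; 195 341 [27  3 -9] [36 57 89]; 196 338 [16  3  6] [57 74 97]; 197 340 [ 28  15 -16] [48 63 92]; 199 341 [27  2 22] [105 108 113];
```

Both cameras show the fingertips ending 40 mm short of the reported TCP, at tool z = -0.040, so the fingers closed just above the heel. I'll apply that offset from here on.

```bash
echo 'TIP=.040  # true fingertips lie this far behind the reported TCP' >> h.py
python3 -m inch '[0,0,-1,0,0,0,0.75, 0,0,0,0,0,0,0.75, 0,0,0,0,0,0,0.75, 0,0,0,0,0,0,0.75, 0,0,0,0,0,0,0.75,0,0,0,0,0,0,0.75,0,0,0,0,0,0,0.75,0,0,0,0,0,0,0.75]' 30
python3 - <<'E'
from h import *
s=shot("wrist"); C=cloud(s); H=Hs(C)
reg=np.zeros(H.shape,bool); reg[100:320,215:345]=1; hsv=cv2.cvtColor(s["im"],cv2.COLOR_RGB2HSV)
T=C[reg&(H>.045)&(H<.060)&(hsv[...,1]>60)]; print(len(T),rect(T),np.median(T[:,2]))
top=np.array([.5553,.196,.0765]); Rt=toolR(yawv(13.9),N)
plan(top-(.038+TIP)*N+.005*Rt[:,1],Rt)
E
```

```text
time_s: 9.52
ee_pos: [0.5563, 0.1932, 0.0607]
eef_rot: [-3.021, -0.015, 0.239]
force: [-0.1, 1.1, -0.1]
grip_width: 0.0701
2396 (array([554.8, 197. ]), array([54.2, 63.8]), np.float32(-76.64)) 0.07467228963320473
turn first [ 0.     0.    -0.001] then shift cm [-0.    0.01  6.27]
or shift in present axes cm [-0.    0.01  6.27] then turn
```

```bash
python3 -m inch '[0,0,2,0,0,0,0.75, 0,0,2,0,0,0,0.75, 0,0,1.5,0,0,0,0.75, 0,0,0.7,0,0,0,0.75, 0,0,0,0,0,0,0.75]' 30
python3 -m inch '[0,0,0,0,0,0,0.4, 0,0,0,0,0,0,0.4, 0,0,0,0,0,0,0.4, 0,0,0,0,0,0,0.4]' 30
```

```text
time_s: 10.2
ee_pos: [0.5554, 0.2007, -0.001]
eef_rot: [-3.021, -0.014, 0.239]
force: [0.6, 0.4, -0.1]
grip_width: 0.0704
time_s: 10.7
ee_pos: [0.5557, 0.2006, -0.0003]
eef_rot: [-3.021, -0.015, 0.239]
force: [-1.7, -1.7, 6.9]
grip_width: 0.0559
```

```bash
python3 -m inch '[0,0,-1,0,0,0,0.4, 0,0,-3,0,0,0,0.4, 0,0,-5,0,0,0,0.4, 0,0,-3,0,0,0,0.4, 0,0,0,0,0,0,0.4, 0,0,0,0,0,0,0.4]' 30
python3 - <<'E'
from h import *
s=shot("wrist"); np.savez("w5.npz",C=cloud(s),**s); save(s["im"],"w5.png")
Rt=toolR(yawv(5.5),[0,0,1])
p=np.array([.4155,-.1317,.004+.012-TIP])+.005*Rt[:,1]; plan(p+[0,0,.10],Rt)
E
```

```text
time_s: 11.45
ee_pos: [0.5564, 0.1861, 0.1167]
eef_rot: [-3.021, -0.013, 0.239]
force: [0.1, 0.2, -3.0]
grip_width: 0.0556
turn first [-0.122 -0.003  0.144] then shift cm [-17.06  30.78   4.04]
or shift in present axes cm [-21.33  28.28   0.38] then turn
```

```bash
python3 -m inch '[0,0,0,-0.061,0,0.072,0.4, 0,0,0,-0.061,0,0.072,0.4, -1,2,0,0,0,0,0.4, -2.5,4.4,0.5,0,0,0,0.4, -2.5,4.4,0.5,0,0,0,0.4, -2.5,4.4,0.5,0,0,0,0.4, -2.5,4.4,0.5,0,0,0,0.4, -2.5,4.4,0.5,0,0,0,0.4, -2.5,4.4,0.5,0,0,0,0.4, -1.1,2.4,1,0,0,0,0.4, 0,0,0,0,0,0,0.4, 0,0,0,0,0,0,0.4]' 30
python3 - <<'E'
from h import *
s=shot("wrist"); save(s["im"],"w6.png"); C=cloud(s)
Rt=toolR(yawv(5.5),[0,0,1]); p=np.array([.4155,-.1317,.004+.012-TIP])+.005*Rt[:,1]; plan(p,Rt)
M=np.array(ctrl.camera_params("wrist")["mount"]); Tc=np.linalg.inv(s["W"]@np.linalg.inv(M)); X=C@Tc[:3,:3].T+Tc[:3,3]
m=mask(s,"blue",(180,60,400,330))>0; print("die in tool frame",m.sum(),np.percentile(X[m],[2,98],axis=0).round(3).tolist())
hsv=cv2.cvtColor(s["im"],cv2.COLOR_RGB2HSV)
g=(hsv[...,1]<60)&(C[...,2]<.02)&(C[...,2]>.001)&(abs(C[...,0]-.4155)<.075)&(abs(C[...,1]+.1317)<.075)&(s["d"]>0); print("tray",g.sum(),rect(C[g]))
E
```

```text
time_s: 13.0
ee_pos: [0.4165, -0.1362, 0.0767]
eef_rot: [-3.141, -0.005, 0.096]
force: [0.1, -0.2, -2.2]
grip_width: 0.056
turn first [-0.001 -0.005  0.   ] then shift cm [-0.08  0.06 10.09]
or shift in present axes cm [-0.13  0.06 10.09] then turn
die in tool frame 11829 [[-0.023, -0.038, -0.078], [0.025, 0.025, -0.031]]
tray 16816 (array([ 413.6, -126.7]), array([107.9, 126.1]), np.float32(5.55))
```

```bash
python3 -m inch '[0,0,4,0,0,0,0.4, 0,0,3,0,0,0,0.4, 0,0,1.5,0,0,0,0.4, 0,0,0.7,0,0,0,0.4, 0,0,0.5,0,0,0,0.4, 0,0,0.2,0,0,0,0.4,0,0,0,0,0,0,0.4, 0,0,0,0,0,0,0.4]' 30
```

```text
time_s: 14.05
ee_pos: [0.4174, -0.1368, -0.0214]
eef_rot: [3.141, -0.007, 0.096]
force: [-0.0, -0.8, -2.0]
grip_width: 0.056
```

```bash
python3 -m inch '[0,0,0.2,0,0,0,0.4, 0,0,0.15,0,0,0,0.4, 0,0,0,0,0,0,0.4]' 30
```

```text
time_s: 14.42
ee_pos: [0.4174, -0.1368, -0.0242]
eef_rot: [3.141, -0.006, 0.096]
force: [-6.1, 3.3, 19.5]
grip_width: 0.0555
```

```bash
python3 -m inch '[0,0,0,0,0,0,0.6, 0,0,0,0,0,0,0.72, 0,0,0,0,0,0,0.72, 0,0,0,0,0,0,0.72, 0,0,-1,0,0,0,0.72, 0,0,-5,0,0,0,0.72, 0,0,-6,0,0,0,0.72, 0,0,-6,0,0,0,0.72, 0,0,0,0,0,0,0.9]' 30
python3 - <<'E'
from h import *
s=shot("wrist"); C=cloud(s)
m=(C[...,2]>.046)&(C[...,2]<.062)&(abs(C[...,0]-.4155)<.06)&(abs(C[...,1]+.1317)<.06)&(s["d"]>0)
print("heel top",m.sum(),rect(C[m]),np.percentile(C[m][:,2],[5,50,95]).round(4))
hsv=cv2.cvtColor(s["im"],cv2.COLOR_RGB2HSV)
g=(hsv[...,1]<60)&(C[...,2]<.02)&(C[...,2]>.001)&(abs(C[...,0]-.4155)<.075)&(abs(C[...,1]+.1317)<.075)&(s["d"]>0); print("tray",rect(C[g]))
plan(np.array([.44,-.345,.17]),toolR(yawv(33),[0,0,1]))
E
```

```text
time_s: 15.55
ee_pos: [0.4179, -0.1375, 0.1593]
eef_rot: [3.138, -0.013, 0.096]
force: [0.6, -0.2, -1.1]
grip_width: 0.0747
heel top 1571 (array([ 417.6, -132.1]), array([56. , 65.7]), np.float32(-84.64)) [0.0477 0.0532 0.0562]
tray (array([ 414.7, -134. ]), array([123.2, 126.4]), np.float32(5.2))
turn first [ 0.004 -0.009 -0.48 ] then shift cm [-9.38 18.7  -1.34]
or shift in present axes cm [ 0.34 20.92 -1.3 ] then turn
```

The heel is flat in the tray: its top is at z≈0.054, within 3 mm of the tray centre. Next, the sole.

```bash
python3 -m inch '[0.1,5.2,0,0,0,-0.16,0.9, 0.9,5.2,-0.5,0,0,-0.16,0.9, 1.7,5,-0.5,0,0,-0.16,0.9, -1,3,0,0,0,0,0.9, -1,0,0,0,0,0,0.9, 0,0,0,0,0,0,0.9, 0,0,0,0,0,0,0.9]' 30
python3 - <<'E'
from h import *
o=ctrl.get_obs(); print(o["ee_pos"],o["eef_rot"])
s=shot("wrist"); save(s["im"],"w7.png"); C=cloud(s); np.savez("w7.npz",C=C,**s)
m=(C[...,2]>.042)&(C[...,2]<.062)&(abs(C[...,0]-.4176)<.1)&(abs(C[...,1]+.3114)<.1)&(s["d"]>0)&(mask(s,"green")>0)
c,wh,a=rect(C[m]); print("sole top",m.sum(),c,wh,a,np.median(C[m][:,2]))
e=yawv(a if a>0 else a+180)[:2]; f=np.array([-e[1],e[0]]); P=C[m][:,:2]-np.array(c)/1000
x=P@e; y=P@f
for lo in range(-80,80,16):
    k=(x*1000>=lo)&(x*1000<lo+16)
    if k.sum(): print(lo,(y[k].min()*1000).round(1),(y[k].max()*1000).round(1))
E
```

```text
time_s: 16.48
ee_pos: [0.479, -0.3106, 0.165]
eef_rot: [3.139, -0.005, 0.576]
force: [0.4, 0.1, 0.6]
grip_width: 0.0846
[ 0.47901606 -0.31056487  0.16501746] [ 3.13908542 -0.0054223   0.57614891]
sole top 1152 [ 423.1 -315.3] [ 61.3 152.5] -50.09 0.047906050335841166
-80 -10.5 25.6
-64 -19.5 28.1
-48 -19.8 28.6
-32 -19.1 26.7
-16 -19.5 25.4
0 -20.3 24.6
16 -23.8 27.9
32 -30.7 30.6
48 -29.9 30.6
64 -23.7 24.3
```

View pics/w7.png

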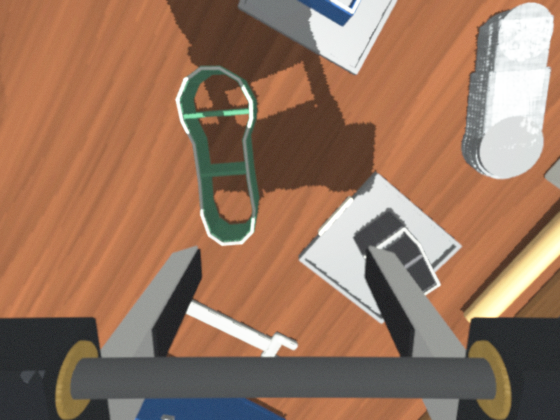

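Wrist view: the green sole is at (217,155), with its wide toe at the top (217,85) and its heel at (230,230). The mask lost the bright rim, so I'll remeasure from depth alone.

Run:
```python
from h import *
s=dict(np.load("w7.npz")); C=s["C"]
reg=np.zeros(s["d"].shape,bool); reg[55:255,165:270]=1
m=reg&(C[...,2]>.040)&(C[...,2]<.062)&(s["d"]>0)
c,wh,a=rect(C[m]); print("sole top",m.sum(),c,wh,a,np.median(C[m][:,2]))
for a in (a%180, 122.8, 126):
    e=yawv(a)[:2]; f=np.array([-e[1],e[0]]); P=C[m][:,:2]-np.array(c)/1000; x=P@e*1000; y=P@f*1000
    print(round(a,1),[(lo,y[(x>=lo)&(x<lo+8)].min().round(1),y[(x>=lo)&(x<lo+8)].max().round(1)) for lo in (-60,-24,-16,-8,0,8,16,50)])
```

```text
sole top 3079 [ 417.3 -319.9] [ 64.9 157.6] -56.66 0.04900866094750794
123.3 [(-60, np.float64(-31.2), np.float64(17.1)), (-24, np.float64(-29.2), np.float64(18.7)), (-16, np.float64(-28.1), np.float64(20.1)), (-8, np.float64(-27.4), np.float64(20.9)), (0, np.float64(-27.0), np.float64(21.2)), (8, np.float64(-26.4), np.float64(21.4)), (16, np.float64(-27.4), np.float64(24.9)), (50, np.float64(-32.5), np.float64(32.5))]
122.8 [(-60, np.float64(-31.7), np.float64(16.6)), (-24, np.float64(-29.4), np.float64(19.2)), (-16, np.float64(-28.2), np.float64(20.0)), (-8, np.float64(-27.4), np.float64(20.9)), (0, np.float64(-27.0), np.float64(21.2)), (8, np.float64(-26.4), np.float64(21.4)), (16, np.float64(-27.2), np.float64(25.1)), (50, np.float64(-32.0), np.float64(32.9))]
126 [(-60, np.float64(-29.3), np.float64(19.4)), (-24, np.float64(-28.1), np.float64(20.3)), (-16, np.float64(-27.4), np.float64(20.5)), (-8, np.float64(-27.1), np.float64(21.1)), (0, np.float64(-26.9), np.float64(21.0)), (8, np.float64(-26.9), np.float64(20.9)), (16, np.float64(-29.1), np.float64(23.1)), (50, np.float64(-34.5), np.float64(30.0))]
```

Run:
```python
from h import *
s=dict(np.load("w7.npz")); C=s["C"]
reg=np.zeros(s["d"].shape,bool); reg[55:255,165:270]=1
m=reg&(C[...,2]>.040)&(C[...,2]<.062)&(s["d"]>0); P=C[m][:,:2]
for a in (127,128):
    e=yawv(a)[:2]; f=np.array([-e[1],e[0]]); G=np.array([.4197,-.3181]); x=(P-G)@e*1000; y=(P-G)@f*1000
    print(a,"x ext",x.min().round(1),x.max().round(1),[(lo,y[(x>=lo)&(x<lo+8)].min().round(1),y[(x>=lo)&(x<lo+8)].max().round(1)) for lo in (-24,-16,-8,0,8)])
plan([.4197,-.3181,.012-TIP],toolR(yawv(37.5),[0,0,1]))
```

```text
127 x ext -79.3 79.2 [(-24, np.float64(-24.5), np.float64(23.7)), (-16, np.float64(-24.1), np.float64(23.3)), (-8, np.float64(-24.0), np.float64(24.1)), (0, np.float64(-24.0), np.float64(24.0)), (8, np.float64(-24.1), np.float64(23.8))]
128 x ext -79.5 79.3 [(-24, np.float64(-24.1), np.float64(24.4)), (-16, np.float64(-23.9), np.float64(23.5)), (-8, np.float64(-23.9), np.float64(24.2)), (0, np.float64(-24.0), np.float64(23.9)), (8, np.float64(-24.2), np.float64(23.6))]
turn first [ 0.003 -0.005 -0.078] then shift cm [-5.17 -3.03 19.32]
or shift in present axes cm [-5.5  -2.67 19.28] then turn
```

Extents are ±79 and ±24 about G, which matches the sole exactly. I'm going down.

```bash
python3 -m inch '[0,0,0,0,0,-0.078,0.7, -5.2,-3,0,0,0,0,0.7, 0,0,5,0,0,0,0.7, 0,0,4.3,0,0,0,0.7, 0,0,0,0,0,0,0.7, 0,0,0,0,0,0,0.7]' 35
python3 - <<'E'
from h import *
plan([.4197,-.3181,.012-TIP],toolR(yawv(37.5),[0,0,1]))
E
```

```text
time_s: 17.27
ee_pos: [0.4211, -0.3195, 0.0735]
eef_rot: [3.136, -0.006, 0.654]
force: [0.9, 0.1, 0.1]
grip_width: 0.0658
turn first [ 0.005 -0.006 -0.   ] then shift cm [-0.03 -0.19 10.15]
or shift in present axes cm [-0.08 -0.24 10.15] then turn
```

```bash
python3 -m inch '[0,-0.2,4,0,0,0,0.7, 0,0,4,0,0,0,0.7, 0,0,1.5,0,0,0,0.7, 0,0,0.6,0,0,0,0.7, 0,0,0,0,0,0,0.7, 0,0,0,0,0,0,0.3, 0,0,0,0,0,0,0.3, 0,0,0,0,0,0,0.3, 0,0,0,0,0,0,0.3]' 35
python3 -m inch '[0,0,-0.5,0,0,0,0.3, 0,0,-2,0,0,0,0.3, 0,0,-4,0,0,0,0.3, 0,0,-4,0,0,0,0.3, 0,0,-2,0,0,0,0.3, 0,0,0,0,0,0,0.3, 0,0,0,0,0,0,0.3]' 35
python3 - <<'E'
from h import *
s=shot("wrist"); C=cloud(s); M=np.array(ctrl.camera_params("wrist")["mount"]); Tc=np.linalg.inv(s["W"]@np.linalg.inv(M)); X=C@Tc[:3,:3].T+Tc[:3,3]
m=(mask(s,"green")>0)&(abs(X[...,0])<.05)&(X[...,2]<-.05)&(X[...,2]>-.1); m[330:]=0
Q=X[m]; print(m.sum(),np.percentile(Q,[1,99],axis=0).round(3).tolist())
A=np.c_[Q[:,:2],np.ones(len(Q))]
top=Q[Q[:,2]<np.percentile(Q[:,2],40)]; A=np.c_[top[:,:2],np.ones(len(top))]; print(np.linalg.lstsq(A,top[:,2],rcond=None)[0])
# carrier pose from w5 (unobstructed? heel in hand) 
s=dict(np.load("w5.npz")); C=s["C"]; H=Hs(C); hsv=cv2.cvtColor(s["im"],cv2.COLOR_RGB2HSV)
om=(hsv[...,0]<20)&(hsv[...,1]>210)&(hsv[...,2]>130)&(abs(C[...,0]-.565)<.08)&(C[...,1]<.13)&(C[...,1]>.06)&(H>.015)
print("tail top",om.sum(),rect(C[om]),np.median(H[om]))
wm=(hsv[...,1]<45)&(hsv[...,2]>215)&(H<.014)&(H>-.002)&(abs(C[...,0]-.56)<.09)&(C[...,1]<.285)&(C[...,1]>.08)
print("white",wm.sum(),rect(C[wm]))
E
```

```text
time_s: 18.4
ee_pos: [0.42, -0.3178, -0.0286]
eef_rot: [3.137, -0.005, 0.654]
force: [0.3, 1.4, 6.5]
grip_width: 0.0476
time_s: 19.27
ee_pos: [0.4184, -0.3171, 0.0944]
eef_rot: [3.14, -0.005, 0.654]
force: [-0.5, -0.9, -4.4]
grip_width: 0.0479
11495 [[-0.028, -0.077, -0.079], [0.029, 0.012, -0.051]]
[ 0.00160389  0.00810467 -0.07664773]
tail top 0 (array([0., 0.]), array([0., 0.]), np.float32(0.0)) nan
white 9982 (array([561.7, 207.4]), array([124.9, 145.6]), np.float32(88.95))
  return _methods._mean(a, axis=axis, dtype=dtype,
  ret = ret.dtype.type(ret / rcount)
```

View pics/w5.png

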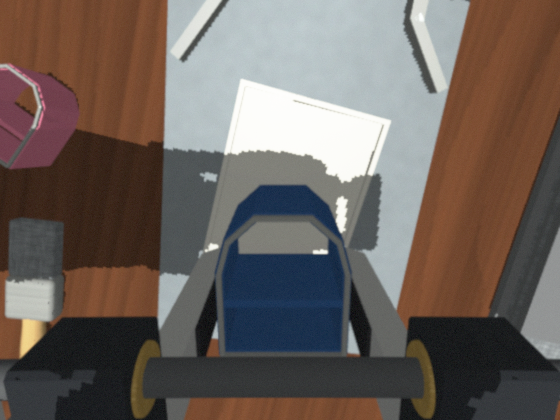

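In w5 the held heel hides the tail, but the carrier's front corners show at about (243,80) and (388,122). I'll get the carrier pose from w3's corners and check it against w5.

```bash
cat >> h.py <<'E'
def on_bed(s,uv,h):
    r=ray(s,uv)@s["W"][:3,:3].T; c=s["W"][:3,3]; n=np.array([-CO[0],-CO[1],1])
    return c+r*((CO[2]+h-c@n)/(r@n))[:,None]
E
python3 - <<'E'
from h import *
for f,uv,h in (("w3",[(247,84),(367,117)],.007),("w5",[(242,79),(389,121)],.007),("w3",[(207,266),(310,294)],.028),("w1",[(232,49),(354,51)],.007),("w1",[(239,230),(338,231)],.028)):
    s=dict(np.load(f+".npz")); P=on_bed(s,uv,h-.0015); d=P[1]-P[0]; print(f,h,P.round(4).tolist(),"len",np.linalg.norm(d).round(4),"perp yaw",(90+np.degrees(np.arctan2(d[1],d[0]))).round(2),"mid",P.mean(0).round(4))
s=dict(np.load("w3.npz")); hsv=cv2.cvtColor(s["im"],cv2.COLOR_RGB2HSV); m=cv2.inRange(hsv,(3,180,120),(22,255,255)); m[:240]=0;m[310:]=0;m[:,:195]=0;m[:,330:]=0
(c,wh,a)=cv2.minAreaRect(pts(m).astype(np.float32)); print(c,wh,a,cv2.boxPoints((c,wh,a)).round(0).tolist())
E
```

```text
w3 0.007 [[0.5049, 0.2787, 0.0405], [0.6226, 0.2769, 0.0386]] len 0.1178 perp yaw 89.14 mid [0.5637 0.2778 0.0395]
w5 0.007 [[0.5033, 0.2796, 0.0406], [0.6221, 0.2766, 0.0385]] len 0.1188 perp yaw 88.56 mid [0.5627 0.2781 0.0396]
w3 0.028 [[0.5048, 0.097, 0.0393], [0.6141, 0.091, 0.037]] len 0.1095 perp yaw 86.9 mid [0.5594 0.094  0.0382]
w1 0.007 [[0.5035, 0.2789, 0.0405], [0.6224, 0.2771, 0.0386]] len 0.119 perp yaw 89.12 mid [0.563  0.278  0.0395]
w1 0.028 [[0.5035, 0.0918, 0.0387], [0.6147, 0.0898, 0.0369]] len 0.1113 perp yaw 88.95 mid [0.5591 0.0908 0.0378]
(258.1814880371094, 278.130615234375) (105.7582015991211, 11.723884582519531) 13.360218048095703 [[205.0, 272.0], [208.0, 260.0], [311.0, 285.0], [308.0, 296.0]]
```

```bash
cat >> h.py <<'E'
def carrier_target(cx,cy,yaw,up):
    Rt=toolR(yawv(yaw-90),N); fl=np.array([cx,cy,CO[2]+CO[0]*cx+CO[1]*cy-.001])+.004*N
    return fl+(.0115+up-TIP)*N,Rt
E
python3 - <<'E'
from h import *
p,Rt=carrier_target(.5611,.184,88.9,.07); print(p); plan(p,Rt)
o=ctrl.get_obs(); R1=toolR(yawv(-1.1),[0,0,1]); plan(p,R1)
E
```

```text
[0.56174695 0.17849281 0.06676672]
turn first [0.121 0.02  0.671] then shift cm [ 13.53 -49.13   8.52]
or shift in present axes cm [ 41.51 -30.63   2.92] then turn
turn first [-0.001 -0.005  0.673] then shift cm [ 13.39 -49.83   2.75]
or shift in present axes cm [ 41.51 -30.63   2.92] then turn
```

```bash
python3 -m inch '[0,0,0,0,0,0.168,0.3, 0,0,0,0,0,0.168,0.3, 0,0,0,0,0,0.168,0.3, 0,0,0,0,0,0.168,0.3, 0.8,-2.5,0,0,0,0,0.3, 1.5,-5.3,0,0,0,0,0.3, 1.5,-5.3,0,0,0,0,0.3, 1.5,-5.3,0,0,0,0,0.3, 1.5,-5.3,0,0,0,0,0.3, 1.5,-5.3,0,0,0,0,0.3, 1.5,-5.3,0,0,0,0,0.3, 1.5,-5.3,0,0,0,0,0.3, 1.4,-5,0,0,0,0,0.3, 0.8,-3,0,0,0,0,0.3, 0,0,0,0.06,0,0,0.3, 0,0,0,0.061,0,0,0.3, 0,0,0,0,0,0,0.3, 0,0,0,0,0,0,0.3]' 35
python3 - <<'E'
from h import *
p,Rt=carrier_target(.5611,.184,88.9,0); plan(p,Rt)
s=shot("wrist"); save(s["im"],"w8.png"); np.savez("w8.npz",C=cloud(s),**s)
E
```

```text
time_s: 21.58
ee_pos: [0.5623, 0.1558, 0.0962]
eef_rot: [-3.021, -0.005, -0.018]
force: [0.1, 0.5, -3.8]
grip_width: 0.0479
turn first [ 0.001 -0.021  0.001] then shift cm [-0.05 -1.9  10.2 ]
or shift in present axes cm [-0.26 -1.91 10.19] then turn
```

View pics/w8.png

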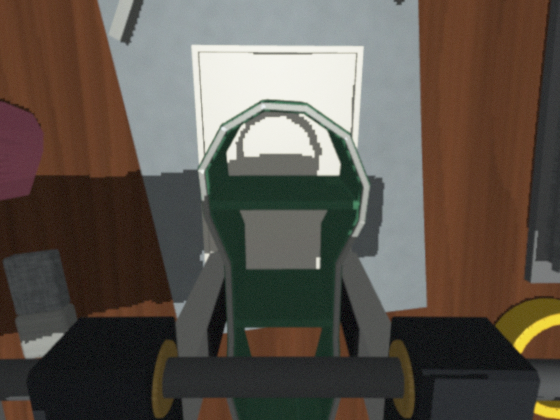

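The sole is held with its toe up in the picture, over the carrier, whose front corners are at (192,46) and (363,47). I'm descending.

```bash
python3 - <<'E'
from h import *
s=dict(np.load("w8.npz")); P=on_bed(s,[(192,46),(363,47)],.006); d=P[1]-P[0]; print(P.mean(0),np.linalg.norm(d),90+np.degrees(np.arctan2(d[1],d[0])))
E
python3 -m inch '[0,-1.9,0,0,-0.02,0,0.3, 0,0,4,0,0,0,0.3, 0,0,3,0,0,0,0.3, 0,0,1.5,0,0,0,0.3, 0,0,0.7,0,0,0,0.3, 0,0,0.4,0,0,0,0.3, 0,0,0,0,0,0,0.3, 0,0,0,0,0,0,0.3]' 35
python3 - <<'E'
from h import *
p,Rt=carrier_target(.5611,.184,88.9,0); plan(p,Rt)
E
```

```text
[0.56277684 0.27775852 0.04001106] 0.1200572455281275 88.97425281355045
time_s: 22.62
ee_pos: [0.5622, 0.1864, 0.0045]
eef_rot: [-3.02, 0.013, -0.016]
force: [-0.7, 0.4, -3.3]
grip_width: 0.0475
turn first [-0.001 -0.003  0.002] then shift cm [-0.13  0.03  0.73]
or shift in present axes cm [-0.13  0.03  0.73] then turn
```

```bash
python3 -m inch '[0,0,0.4,0,0,0,0.3, 0,0,0.2,0,0,0,0.3, 0,0,0,0,0,0,0.3, 0,0,0,0,0,0,0.3]' 35
python3 -m inch '[0,0,0.15,0,0,0,0.3, 0,0,0,0,0,0,0.3]' 35
```

```text
time_s: 23.12
ee_pos: [0.5616, 0.1871, -0.0022]
eef_rot: [-3.02, 0.014, -0.016]
force: [-0.3, -1.5, -4.0]
grip_width: 0.0478
time_s: 23.38
ee_pos: [0.5618, 0.1873, -0.0025]
eef_rot: [-3.02, 0.014, -0.016]
force: [-6.4, -3.6, 10.2]
grip_width: 0.0479
```

```bash
python3 -m inch '[0,0,0,0,0,0,0.56, 0,0,0,0,0,0,0.64, 0,0,0,0,0,0,0.64, 0,0,0,0,0,0,0.64, 0,0,-1,0,0,0,0.64, 0,0,-4,0,0,0,0.64, 0,0,-5,0,0,0,0.64, 0,0,-6,0,0,0,0.64, 0,2,-4,0,0,0,1, 0,5,0,0,0,0,1, 0,5,0,0,0,0,1, 0,2,0,0,0,0,1, 0,0,0,0,0,0,1, 0,0,0,0,0,0,1]' 35
python3 - <<'E'
from h import *
o=ctrl.get_obs();print(o["ee_pos"],o["eef_rot"])
s=shot("wrist"); save(s["im"],"w9.png"); C=cloud(s); np.savez("w9.npz",C=C,**s); H=Hs(C)
print("bed resid",np.median(H[abs(H)<.004]))
m=(H>.046)&(H<.066)&(abs(C[...,0]-.56)<.07)&(C[...,1]>.08)&(C[...,1]<.28)&(s["d"]>0)
c,wh,a=rect(C[m]);print("sole top",m.sum(),c,wh,a); T=C[m]; A=np.c_[T[:,:2],np.ones(len(T))]; k=H[m]>.05; print("tilt vs bed",np.linalg.lstsq(A[k],H[m][k],rcond=None)[0], np.median(H[m]))
E
```

```text
time_s: 25.12
ee_pos: [0.5617, 0.0252, 0.1782]
eef_rot: [-3.02, 0.014, -0.015]
force: [0.6, -0.1, 0.3]
grip_width: 0.0936
[0.56169753 0.02524471 0.17820146] [-3.01961574  0.01355531 -0.0149062 ]
bed resid -0.0005992726310289588
sole top 1745 [563.2 146.8] [50.5 94.7] 89.09
tilt vs bed [ 0.00033613 -0.00692681  0.05448051] 0.053233197075296446
```

View pics/w9.png

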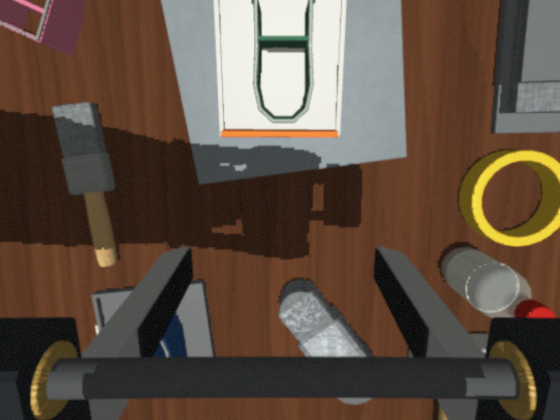

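The sole lies flat in the carrier with its toe uphill, its tail end at (285,120), clear of the orange tail plate at (220–340,134). Next is the push with both open fingers, aligned to the bed.

```bash
cat >> h.py <<'E'
FOOT=np.array([.582,.0535,.0058]); V=np.cross(N,U); RB=toolR(-V,N)
def push(s,lat,h=.008): return FOOT+s*U+lat*V+(h-TIP)*N
def bedc(P): d=np.asarray(P)-FOOT; return np.c_[d@U,d@V,d@N]
E
python3 - <<'E'
from h import *
s=dict(np.load("w9.npz")); P=on_bed(s,[(221,136),(340,137)],.027); print("tail rear edge bed s,lat",(bedc(P)*1000).round(1).tolist())
P=on_bed(s,[(198,184),(406,157)],-.001); print("foot corners",(bedc(P)*1000).round(1).tolist())
print("V",V); plan(push(.005,.008,.06),RB); plan(push(.005,.008),RB)
E
```

```text
tail rear edge bed s,lat [[48.1, 74.0, 27.4], [32.3, -38.3, 27.4]]
foot corners [[-0.1, 111.8, -0.4], [-0.6, -108.2, -0.4]]
V [-0.99317065 -0.11667074  0.        ]
turn first [-0.001 -0.003 -0.132] then shift cm [ 1.55 -0.94 15.42]
or shift in present axes cm [ 1.37 -1.12 15.42] then turn
turn first [-0.001 -0.003 -0.132] then shift cm [ 1.55 -0.94 20.62]
or shift in present axes cm [ 1.36 -1.12 20.62] then turn
```

```bash
python3 -m inch '[0,0,0,0,0,-0.066,0.7, 0,0,0,0,0,-0.066,0.7, 1.35,-0.95,0,0,0,0,0.7, 0,0,5,0,0,0,0.7, 0,0,5,0,0,0,0.7, 0,0,5,0,0,0,0.7, 0,0,3.5,0,0,0,0.7, 0,0,1.5,0,0,0,0.7, 0,0,0,0,0,0,0.7, 0,0,0,0,0,0,0.7]' 35
python3 - <<'E'
from h import *
plan(push(.005,.010),RB); o=ctrl.get_obs(); R0=R.from_euler('xyz',o["eef_rot"]).as_matrix(); print((bedc(o["ee_pos"]-TIP*R0[:,2])*1000).round(1))
E
```

```text
time_s: 26.42
ee_pos: [0.5725, 0.0594, -0.0179]
eef_rot: [-3.019, -0.004, 0.115]
force: [0.9, 0.2, -0.2]
grip_width: 0.066
turn first [-0.    -0.005 -0.001] then shift cm [-0.13 -0.1   0.76]
or shift in present axes cm [-0.13 -0.1   0.76] then turn
[[ 4.   8.9 15.6]]
```

```bash
python3 -m inch '[0,0,0.6,0,0,0,0.7, 0,-0.7,0,0,0,0,0.7, 0,-0.7,0,0,0,0,0.7, 0,-0.6,0,0,0,0,0.7, 0,-0.6,0,0,0,0,0.7, 0.05,-0.6,0,0,0,0,0.7, 0.05,-0.6,0,0,0,0,0.7, 0.05,-0.6,0,0,0,0,0.7, 0.05,-0.6,0,0,0,0,0.7, 0,0,0,0,0,0,0.7, 0,0,0,0,0,0,0.7]' 35
cat > look.py <<'E'
from h import *
import sys
o=ctrl.get_obs(); R0=R.from_euler('xyz',o["eef_rot"]).as_matrix(); print("tip bed",(bedc(o["ee_pos"]-TIP*R0[:,2])*1000).round(1), o["force"].round(1) if hasattr(o["force"],"round") else o["force"])
s=shot("wrist"); save(s["im"],sys.argv[1]+".png"); C=cloud(s); np.savez(sys.argv[1]+".npz",C=C,**s)
B=bedc(C.reshape(-1,3)).reshape(C.shape); hsv=cv2.cvtColor(s["im"],cv2.COLOR_RGB2HSV)
# sole top outline in bed axes
m=(B[...,2]>.046)&(B[...,2]<.062)&(abs(B[...,1])<.06)&(B[...,0]>.05)&(B[...,0]<.31)&(hsv[...,1]>40)&(s["d"]>0)
if m.sum()>50: print("sole top bed",m.sum(),rect(B[m]))
# carrier white floor/lip vs bed: bright pixels
w=(hsv[...,1]<40)&(hsv[...,2]>175)&(B[...,2]>.002)&(B[...,2]<.014)&(abs(B[...,1])<.09)&(B[...,0]>.04)&(B[...,0]<.4)
n,l,st,_=cv2.connectedComponentsWithStats(w.astype(np.uint8)); 
if n>1:
    k=l==1+np.argmax(st[1:,4]); print("white",k.sum(),rect(B[k]),np.percentile(B[k][:,0],[1,99]).round(3),np.percentile(B[k][:,1],[1,99]).round(3))
E
python3 look.py p1
```

```text
time_s: 27.8
ee_pos: [0.5676, 0.1097, -0.0193]
eef_rot: [-3.019, -0.002, 0.115]
force: [0.6, -0.8, -0.0]
grip_width: 0.0657
tip bed [[54.   7.9  8.1]] [ 0.6 -0.8 -0. ]
sole top bed 5840 (array([107. ,   6.9]), array([ 68. , 113.9]), np.float32(-0.04))
white 8377 (array([126.9, -29.1]), array([22.7, 94.3]), np.float32(-0.79)) [0.085 0.173] [-0.04  -0.019]
```

```bash
cat > edges.py <<'E'
from h import *
import sys
s=dict(np.load(sys.argv[1]+".npz")); C=s["C"]; B=bedc(C.reshape(-1,3)); ok=s["d"].ravel()>0
B=B[ok]; E=[]
for a in np.arange(.05,.38,.02):
    k=(B[:,0]>a)&(B[:,0]<a+.01)&(abs(B[:,1])<.1)
    b=B[k]; h=b[(b[:,2]>.0025)&(b[:,2]<.03)]
    if len(h)>30: print(round(a,2),len(b),(np.percentile(h[:,1],[1,99])*1000).round(1), "bedz",(np.percentile(b[:,2],[2,50])*1000).round(1))
k=(abs(B[:,1]-.008)<.05)&(B[:,2]>.0025)&(B[:,2]<.012)
for l in (-.045,-.03,.03,.045,.055):
    q=k&(abs(B[:,1]-l)<.004)
    if q.sum()>5: print("lat",l,"front s",(np.percentile(B[q][:,0],[1,99])*1000).round(1))
E
python3 edges.py p1
```

```text
0.05 5851 [-27.5  41.1] bedz [-2.  31.9]
0.07 22898 [-42.7  76.6] bedz [ -1.5 119.8]
0.09 8222 [-42.6  75.7] bedz [-2.   2.8]
0.11 8950 [-43.   75.8] bedz [-1.9  2.7]
0.13 10035 [-43.3  75.2] bedz [-2.   2.7]
0.15 10636 [-43.5  74.8] bedz [-2.   2.7]
0.17 4281 [-43.5  74. ] bedz [-2.2  2.1]
lat -0.045 front s [ 65.  172.1]
lat -0.03 front s [ 67.4 173. ]
lat 0.03 front s [ 86.6 173.2]
lat 0.045 front s [ 68.9 172.8]
lat 0.055 front s [ 69.2 172.9]
```

Carrier: square, but its centre is at lateral +16 mm against the bed centre of +2, which is 14 mm too far left for the fences. I'll nudge it right by its left side.

```bash
python3 -m inch '[0,1,0,0,0,0,0.7, 0,0,-4,0,0,0,0.2, -4.6,0,-3,0,0,0,0, -4.6,0,0,0,0,0,0, 0,-5.5,0,0,0,0,0, 0,-5.5,0,0,0,0,0, 0,0,0,0,0,0,0, 0,0,0,0,0,0,0]' 35
python3 - <<'E'
from h import *
o=ctrl.get_obs(); R0=R.from_euler('xyz',o["eef_rot"]).as_matrix(); print((bedc(o["ee_pos"]-TIP*R0[:,2])*1000).round(1))
plan(push(.157,.104,.004),RB)
E
```

```text
time_s: 28.85
ee_pos: [0.4657, 0.1883, 0.062]
eef_rot: [-3.019, -0.002, 0.115]
force: [0.2, -1.1, -0.1]
grip_width: 0.0012
[[153.2  99.8  77.8]]
turn first [-0.    -0.002 -0.001] then shift cm [-0.43 -0.38  7.38]
or shift in present axes cm [-0.44 -0.38  7.38] then turn
```

```bash
python3 -m inch '[-0.4,-0.4,3,0,0,0,0, 0,0,3,0,0,0,0, 0,0,1,0,0,0,0, 0,0,0.3,0,0,0,0, 0,0,0,0,0,0,0, 0.6,0,0,0,0,0,0, 0.6,0,0,0,0,0,0, 0.4,0,0,0,0,0,0, 0.4,0,0,0,0,0,0, 0.3,0,0,0,0,0,0, 0,0,0,0,0,0,0]' 35
python3 look.py p2; python3 edges.py p2
```

```text
time_s: 30.22
ee_pos: [0.4825, 0.2039, -0.0099]
eef_rot: [-3.019, 0.0, 0.116]
force: [-6.0, -1.2, 4.7]
grip_width: 0.0002
tip bed [[157.9  81.2   4.8]] [-6.  -1.2  4.7]
sole top bed 9958 (array([168.8,   9.4]), array([ 61.3, 134.6]), np.float32(0.22))
white 16454 (array([214.7,  12.7]), array([ 76.3, 116.2]), np.float32(88.89)) [0.181 0.253] [-0.042  0.07 ]
0.09 566 [-9.6 -5.6] bedz [-1.8 30.8]
0.11 979 [-12.7 -11.1] bedz [-1.9 11. ]
0.13 1803 [32.9 62.5] bedz [-1.8  3.1]
0.15 4999 [-11.6  80. ] bedz [-1.1 14. ]
0.17 8961 [-14.6  71.2] bedz [-1.5 27.7]
0.19 9263 [-20.7  70.6] bedz [-1.6 34.1]
0.21 7076 [-18.5  70.3] bedz [-1.7  3.8]
0.23 8025 [-43.1  69.8] bedz [-1.8  3.3]
0.25 7479 [-34.   99.3] bedz [-2.2 -0.5]
0.27 6266 [76.6 89.2] bedz [-2.4 -0.9]
lat -0.045 front s [228.1 247.3]
lat -0.03 front s [234.3 251.5]
lat 0.03 front s [130.3 253. ]
lat 0.045 front s [127.  252.4]
lat 0.055 front s [127.2 252.7]
```

```bash
python3 -m inch '[0.3,0,0,0,0,0,0, 0.3,0,0,0,0,0,0, 0.25,0,0,0,0,0,0, 0,0,0,0,0,0,0]' 35
python3 look.py p3; python3 edges.py p3 | grep -E "0.1[79]|0.2[13579]|lat"
```

```text
time_s: 30.78
ee_pos: [0.491, 0.2049, -0.0099]
eef_rot: [-3.019, 0.0, 0.115]
force: [-5.6, -1.8, 4.2]
grip_width: 0.0002
tip bed [[157.9  72.8   4.8]] [-5.6 -1.8  4.2]
sole top bed 9845 (array([ 1.686e+02, -1.000e-01]), array([ 61. , 134.5]), np.float32(1.16))
white 16349 (array([214.4,   3.5]), array([ 76. , 116.4]), np.float32(88.7)) [0.181 0.252] [-0.051  0.061]
0.17 9550 [-23.6  62.5] bedz [-1.5 28.5]
0.19 9696 [-29.8  62. ] bedz [-1.7 30.6]
0.21 7472 [-27.2  61.4] bedz [-1.9  3.6]
0.23 8404 [-51.4  60.8] bedz [-1.8  3.1]
0.25 7977 [-38.4  99.4] bedz [-2.2 -0.6]
0.27 6638 [76.3 89. ] bedz [-2.4 -0.9]
lat -0.045 front s [233.9 250.1]
lat -0.03 front s [198.1 250.8]
lat 0.03 front s [127.3 251.9]
lat 0.045 front s [127.2 252.4]
lat 0.055 front s [131.8 252.8]
```

```bash
python3 -m inch '[-1,0,0,0,0,0,0, -1,0,-3,0,0,0,0, 0,0,-4,0,0,0,0, 0,5.9,0,0,0,0,0, 0,5.9,0,0,0,0,0.4, 4.6,0,0,0,0,0,0.7, 4.5,0,0,0,0,0,0.7, 0,0,3,0,0,0,0.7, 0,0,2.5,0,0,0,0.7, 0,0,1,0,0,0,0.7, 0,0,0,0,0,0,0.7, 0,0,0,0,0,0,0.7]' 35
python3 - <<'E'
from h import *
o=ctrl.get_obs(); R0=R.from_euler('xyz',o["eef_rot"]).as_matrix(); print((bedc(o["ee_pos"]-TIP*R0[:,2])*1000).round(1))
E
```

```text
time_s: 32.33
ee_pos: [0.5764, 0.0962, -0.0179]
eef_rot: [-3.019, -0.004, 0.115]
force: [-0.5, -0.8, 0.1]
grip_width: 0.0656
[[39.9  0.8 11.3]]
```

```bash
python3 -m inch '[0,-0.7,0.1,0,0,0,0.7, 0,-0.6,0,0,0,0,0.7, 0,-0.7,0,0,0,0,0.7, 0,-0.7,0,0,0,0,0.7, 0,-0.7,0,0,0,0,0.7, 0,-0.7,0,0,0,0,0.7, 0,-0.7,0,0,0,0,0.7, 0,-0.7,0,0,0,0,0.7, 0,-0.7,0,0,0,0,0.7, 0,-0.7,0,0,0,0,0.7, 0,-0.7,0,0,0,0,0.7, 0,-0.7,0,0,0,0,0.7, 0,0,0,0,0,0,0.7, 0,0,0,0,0,0,0.7]' 35
python3 look.py p4; python3 edges.py p4 | grep -E "0.1[3579]|0.2[13579]|lat"
```

```text
time_s: 34.08
ee_pos: [0.5662, 0.1785, -0.0098]
eef_rot: [-3.019, -0.002, 0.115]
force: [0.2, 0.1, 0.6]
grip_width: 0.0655
tip bed [[123.1   1.2   9.1]] [0.2 0.1 0.6]
sole top bed 5910 (array([173.5,   0.4]), array([ 67.9, 119.8]), np.float32(0.09))
white 9120 (array([202.3,  49.3]), array([25.8, 82. ]), np.float32(0.05)) [0.163 0.243] [0.037 0.062]
0.13 14465 [-52.   63.8] bedz [-1.7 27. ]
0.15 26325 [-53.1  65.2] bedz [ -1.5 116.1]
0.17 8608 [-53.2  65. ] bedz [-2.   2.8]
0.19 9447 [-53.1  65.4] bedz [-2.   2.7]
0.21 10553 [-53.2  65.4] bedz [-2.1  3.2]
0.23 10714 [-53.3  65.5] bedz [-2.1  2.5]
lat -0.045 front s [136.5 242.4]
lat -0.03 front s [118.7 242.4]
lat 0.03 front s [114.  138.9]
lat 0.045 front s [136.6 242.3]
lat 0.055 front s [136.6 242.3]
```

```bash
python3 -m inch '[0,-0.7,0,0,0,0,0.7, 0,-0.7,0,0,0,0,0.7, 0,-0.7,0,0,0,0,0.7, 0,-0.7,0,0,0,0,0.7, 0,-0.7,0,0,0,0,0.7, 0,-0.7,0,0,0,0,0.7, 0,-0.7,0,0,0,0,0.7, 0,-0.7,0,0,0,0,0.7, 0,0,0,0,0,0,0.7]' 35
python3 -m inch '[0,-0.3,0,0,0,0,0.7, 0,-0.3,0,0,0,0,0.7, 0,0,0,0,0,0,0.7]'
python3 -m inch '[0,-0.3,0,0,0,0,0.7, 0,-0.2,0,0,0,0,0.7, 0,0,0,0,0,0,0.7]'
python3 look.py p5
```

```text
time_s: 35.25
ee_pos: [0.5598, 0.2337, -0.003]
eef_rot: [-3.019, -0.002, 0.115]
force: [0.1, -0.3, 0.4]
grip_width: 0.0657
time_s: 35.62
ee_pos: [0.5592, 0.2391, -0.0024]
eef_rot: [-3.019, -0.002, 0.115]
force: [0.6, -3.8, 0.0]
grip_width: 0.0655
time_s: 36.0
ee_pos: [0.5586, 0.244, -0.0018]
eef_rot: [-3.019, -0.002, 0.115]
force: [0.2, -4.0, 0.2]
grip_width: 0.0662
tip bed [[189.6   1.1   9.1]] [ 0.2 -4.   0.2]
sole top bed 5934 (array([240.4,   0.4]), array([ 68.1, 119.4]), np.float32(0.38))
white 9438 (array([266.1,  49.3]), array([25.8, 87.6]), np.float32(0.0)) [0.225 0.309] [0.037 0.062]
```

```bash
python3 -m inch '[0,-0.2,0,0,0,0,0.7, 0,0,0,0,0,0,0.7]'
python3 -m inch '[0,-0.2,0,0,0,0,0.7, 0,0,0,0,0,0,0.7]'
```

```text
time_s: 36.3
ee_pos: [0.5584, 0.2461, -0.0015]
eef_rot: [-3.019, -0.002, 0.115]
force: [0.1, -4.3, -1.4]
grip_width: 0.066
time_s: 36.55
ee_pos: [0.5585, 0.2467, -0.0014]
eef_rot: [-3.021, -0.002, 0.115]
force: [2.6, -12.9, -1.5]
grip_width: 0.0658
```

```bash
python3 -m inch '[0,-0.2,0,0,0,0,0.7, 0,0,0,0,0,0,0.7]'
```

```text
time_s: 36.8
ee_pos: [0.5586, 0.2468, -0.0014]
eef_rot: [-3.024, -0.002, 0.115]
force: [4.7, -25.0, -0.7]
grip_width: 0.0662
```

It stopped firmly at the expected place (s≈192, 25 N). I'm backing off and verifying.

```bash
python3 -m inch '[0,0.3,0,0,0,0,0.7, 0,1,0,0,0,0,0.7, 0,3,0,0,0,0,0.7, 0,0,-4,0,0,0,0.7, 0,2,-5,0,0,0,0.7, 0,4,-5,0,0,0,0.7, 0,0,0,0,0,0,0.7, 0,0,0,0,0,0,0.7]'
python3 look.py p6; python3 edges.py p6 | grep -E "0.2|0.3|lat"
python3 - <<'E'
from h import *
s=dict(np.load("p6.npz")); C=s["C"]; B=bedc(C.reshape(-1,3)).reshape(C.shape); hsv=cv2.cvtColor(s["im"],cv2.COLOR_RGB2HSV)
m=cv2.inRange(hsv,(3,170,100),(22,255,255))>0; m&=(B[...,0]>.18)&(B[...,0]<.23)&(abs(B[...,1])<.08); Q=B[m]
print("tail",m.sum(),rect(Q),np.percentile(Q[:,0],[1,99]).round(4))
t=shot("top"); sc=shot("scene"); a=cv2.resize(t["im"][130:300,100:420],None,fx=2.3,fy=2.3)
b=cv2.resize(s["im"][0:200],(a.shape[1],int(a.shape[1]*200/560))); v=np.vstack([a,b])[:600]; print(v.shape); save(v,"fin.png")
for n,l in (("top","heel_mid"),): print(ctrl.place_of(n,l)[:2])
E
```

```text
time_s: 37.8
ee_pos: [0.5709, 0.133, 0.1236]
eef_rot: [-3.019, -0.001, 0.115]
force: [0.2, 0.4, -0.8]
grip_width: 0.0655
tip bed [[ 93.9   1.9 147.2]] [ 0.2  0.4 -0.8]
sole top bed 175 (array([223.2,   2.6]), array([18.3, 40.8]), np.float32(86.06))
white 5243 (array([222.4,   5.8]), array([ 45.4, 121. ]), np.float32(89.85)) [0.208 0.245] [-0.054  0.065]
0.21 3967 [-53.6  64.6] bedz [-2.2  2.8]
0.23 3564 [-53.4  65.3] bedz [-2.2  2.4]
lat -0.045 front s [-141.4  243.6]
lat -0.03 front s [-142.1  244.6]
lat 0.03 front s [-123.5  244.2]
lat 0.045 front s [-141.8  244.5]
lat 0.055 front s [-142.   244.4]
tail 388 (array([200. ,   5.4]), array([  1.3, 104.6]), np.float32(-89.98)) [0.1995 0.2006]
(600, 736, 3)
[{'centre': [178.5, 321.5], 'score': 0.9}, {'centre': [319.3, 253.1], 'score': 0.72}]
```

View pics/fin.png

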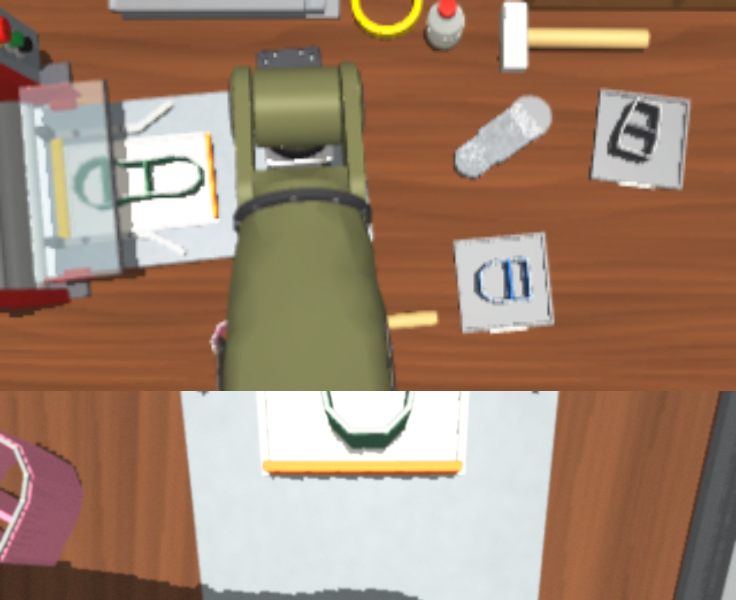

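The picture shows the carrier up against the yellow bar (crop 62,185) with the sole in it. The heel is in the tray (503,282) and the bystanders are in place. The tail's rear face is at s = 200 mm, so the front is at 390 mm, which is the gate, and square within about 0.2°.

```bash
python3 -c "
from station import ctrl
print(ctrl.hand_in())"
```

```text
the job is handed in; nothing more can be done
None
```

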